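# Load the parts cleaner and set its timer

## Task

Take the scoop by its handle and, with it, scoop at least three of the five oily bearing cones out of the steel bin and tip them into the basin of the parts cleaner, without touching the cones with the gripper and without leaving any outside bin and basin. Then stand the scoop level on its rubber mat again, turn the cleaner's timer knob clockwise until its pointer points at the long mark, and let go. Leave everything else on the bench as it is.

Things in the scene. Friction and masses are not known exactly. Their poses are not given: they have to be found in the camera images.
- scoop_grip (a point): Grip point on the axis of the scoop's straight black handle, 87 mm behind the pan's centre and 90 mm above its underside. The handle rises from the top of the pan's rear wall, leaning back 25 degrees from vertical (along (-0.423, 0, 0.906) in the scoop's frame), 24 mm wide (y), 16 mm thick, ending 30 mm beyond this point. x: out of the pan's open front; y: across; z: up.
- scoop: The scoop, one rigid piece, about 160 g; same axes. Origin: centre of the underside of its flat aluminium pan, 110 mm long (x), 88 mm wide (y), floor 2 mm thick, open at the front: the lip is 55 mm ahead (+x) of the origin. Side walls 30 mm, rear wall 36 mm high, 2 mm thick. It starts level on the mat.
- mat: Black rubber mat, fixed, 170 mm (x) by 150 mm (y), 4 mm thick; origin at the centre of its underside. The scoop's place.
- bin_in (a point): Open steel bin, fixed: centre of its inner floor, 5 mm above the bench. Inside it is 300 mm (x) by 104 mm (y), 45 mm deep; walls 5 mm. At its +x end (with a small tab outside) the floor ends 100 mm from this point and a ramp rises at 40 degrees to the end wall, which is 75 mm high inside. The cones start on the floor between x = -12 and 100 mm; the -x part is free. The pan fits between the side walls with 8 mm either side.
- tank_in (a point): Centre of the inner floor of the basin of the parts cleaner (white and steel, fixed), 22 mm above the bench. Basin open on top, 160 mm (x) by 150 mm (y) inside, rim 68 mm above this point, walls 10 mm. The console with the timer knob, a block 90 x 170 mm with its top level with the rim, is joined to the basin's -x side.
- timer (a joint): The timer knob's angle, rad: 0 with its white pointer line towards the cleaner's -x (away from the basin), growing clockwise seen from above; at 1.571 the pointer points at the long mark (to the cleaner's +y). Range 0 to 3.0, friction 0.06 N m; it stays where it is left.
- timer_grip (a point): Point on the vertical axis of the timer knob, at the height to grip it, 37 mm above the console's top; the knob's top is 7 mm higher. The grip is an upright bar 53 mm long, 14 mm thick, 32 mm high, on a round skirt 56 mm across; it lies along this point's x and turns with it; the white pointer line is on top of its -x end.
- mark (a point): Centre of the long black mark on the console's top (26 mm long, 4 mm wide), 58 mm from the knob's axis: the timer has to point at it. The shorter marks do not matter.
- cone0_center (a point): Centre of a steel bearing cone, one of five alike: a solid barrel shape 32 mm across and 26 mm high, its edges rounded off, 50 g, oily (friction about 0.25). They start on end on the bin's floor.
- cone1_center (a point): Centre of a steel bearing cone, one of five alike: a solid barrel shape 32 mm across and 26 mm high, its edges rounded off, 50 g, oily (friction about 0.25). They start on end on the bin's floor.
- cone2_center (a point): Centre of a steel bearing cone, one of five alike: a solid barrel shape 32 mm across and 26 mm high, its edges rounded off, 50 g, oily (friction about 0.25). They start on end on the bin's floor.
- cone3_center (a point): Centre of a steel bearing cone, one of five alike: a solid barrel shape 32 mm across and 26 mm high, its edges rounded off, 50 g, oily (friction about 0.25). They start on end on the bin's floor.
- cone4_center (a point): Centre of a steel bearing cone, one of five alike: a solid barrel shape 32 mm across and 26 mm high, its edges rounded off, 50 g, oily (friction about 0.25). They start on end on the bin's floor.
- lube: Bystander: the tall lubricant bottle, 56 mm across and 190 mm high; origin at the centre of its underside.
- grease: Bystander: a squat grease jar, 72 mm across and 75 mm high; origin at the centre of its underside.
- tin: Bystander: a flat tin, 75 x 50 x 24 mm; origin at the centre of its underside.
- sprocket: Bystander: a plain steel ring lying flat, 70 mm across, 10 mm high; origin at the centre of its underside.
- driver: Bystander: a screwdriver lying down, 200 mm long; origin at the centre of its underside (on its axis).
- crank: Bystander: a crank arm lying flat, 210 mm long, 20 mm high; origin at the centre of its underside.

How it is judged:
On the way, in this order (a step that is already met when the one before it is completed fails the run):
1. at least three cones lie in the cleaner's basin ((((x of cone0_center in the frame of tank_in between -0.08 and 0.08 m and y of cone0_center in the frame of tank_in between -0.075 and 0.075 m and z of cone0_center in the frame of tank_in below 0.065 m) and (x of cone1_center in the frame of tank_in between -0.08 and 0.08 m and y of cone1_center in the frame of tank_in between -0.075 and 0.075 m and z of cone1_center in the frame of tank_in below 0.065 m) and (x of cone2_center in the frame of tank_in between -0.08 and 0.08 m and y of cone2_center in the frame of tank_in between -0.075 and 0.075 m and z of cone2_center in the frame of tank_in below 0.065 m)) or ((x of cone0_center in the frame of tank_in between -0.08 and 0.08 m and y of cone0_center in the frame of tank_in between -0.075 and 0.075 m and z of cone0_center in the frame of tank_in below 0.065 m) and (x of cone1_center in the frame of tank_in between -0.08 and 0.08 m and y of cone1_center in the frame of tank_in between -0.075 and 0.075 m and z of cone1_center in the frame of tank_in below 0.065 m) and (x of cone3_center in the frame of tank_in between -0.08 and 0.08 m and y of cone3_center in the frame of tank_in between -0.075 and 0.075 m and z of cone3_center in the frame of tank_in below 0.065 m)) or ((x of cone0_center in the frame of tank_in between -0.08 and 0.08 m and y of cone0_center in the frame of tank_in between -0.075 and 0.075 m and z of cone0_center in the frame of tank_in below 0.065 m) and (x of cone1_center in the frame of tank_in between -0.08 and 0.08 m and y of cone1_center in the frame of tank_in between -0.075 and 0.075 m and z of cone1_center in the frame of tank_in below 0.065 m) and (x of cone4_center in the frame of tank_in between -0.08 and 0.08 m and y of cone4_center in the frame of tank_in between -0.075 and 0.075 m and z of cone4_center in the frame of tank_in below 0.065 m)) or ((x of cone0_center in the frame of tank_in between -0.08 and 0.08 m and y of cone0_center in the frame of tank_in between -0.075 and 0.075 m and z of cone0_center in the frame of tank_in below 0.065 m) and (x of cone2_center in the frame of tank_in between -0.08 and 0.08 m and y of cone2_center in the frame of tank_in between -0.075 and 0.075 m and z of cone2_center in the frame of tank_in below 0.065 m) and (x of cone3_center in the frame of tank_in between -0.08 and 0.08 m and y of cone3_center in the frame of tank_in between -0.075 and 0.075 m and z of cone3_center in the frame of tank_in below 0.065 m)) or ((x of cone0_center in the frame of tank_in between -0.08 and 0.08 m and y of cone0_center in the frame of tank_in between -0.075 and 0.075 m and z of cone0_center in the frame of tank_in below 0.065 m) and (x of cone2_center in the frame of tank_in between -0.08 and 0.08 m and y of cone2_center in the frame of tank_in between -0.075 and 0.075 m and z of cone2_center in the frame of tank_in below 0.065 m) and (x of cone4_center in the frame of tank_in between -0.08 and 0.08 m and y of cone4_center in the frame of tank_in between -0.075 and 0.075 m and z of cone4_center in the frame of tank_in below 0.065 m)) or ((x of cone0_center in the frame of tank_in between -0.08 and 0.08 m and y of cone0_center in the frame of tank_in between -0.075 and 0.075 m and z of cone0_center in the frame of tank_in below 0.065 m) and (x of cone3_center in the frame of tank_in between -0.08 and 0.08 m and y of cone3_center in the frame of tank_in between -0.075 and 0.075 m and z of cone3_center in the frame of tank_in below 0.065 m) and (x of cone4_center in the frame of tank_in between -0.08 and 0.08 m and y of cone4_center in the frame of tank_in between -0.075 and 0.075 m and z of cone4_center in the frame of tank_in below 0.065 m)) or ((x of cone1_center in the frame of tank_in between -0.08 and 0.08 m and y of cone1_center in the frame of tank_in between -0.075 and 0.075 m and z of cone1_center in the frame of tank_in below 0.065 m) and (x of cone2_center in the frame of tank_in between -0.08 and 0.08 m and y of cone2_center in the frame of tank_in between -0.075 and 0.075 m and z of cone2_center in the frame of tank_in below 0.065 m) and (x of cone3_center in the frame of tank_in between -0.08 and 0.08 m and y of cone3_center in the frame of tank_in between -0.075 and 0.075 m and z of cone3_center in the frame of tank_in below 0.065 m)) or ((x of cone1_center in the frame of tank_in between -0.08 and 0.08 m and y of cone1_center in the frame of tank_in between -0.075 and 0.075 m and z of cone1_center in the frame of tank_in below 0.065 m) and (x of cone2_center in the frame of tank_in between -0.08 and 0.08 m and y of cone2_center in the frame of tank_in between -0.075 and 0.075 m and z of cone2_center in the frame of tank_in below 0.065 m) and (x of cone4_center in the frame of tank_in between -0.08 and 0.08 m and y of cone4_center in the frame of tank_in between -0.075 and 0.075 m and z of cone4_center in the frame of tank_in below 0.065 m)) or ((x of cone1_center in the frame of tank_in between -0.08 and 0.08 m and y of cone1_center in the frame of tank_in between -0.075 and 0.075 m and z of cone1_center in the frame of tank_in below 0.065 m) and (x of cone3_center in the frame of tank_in between -0.08 and 0.08 m and y of cone3_center in the frame of tank_in between -0.075 and 0.075 m and z of cone3_center in the frame of tank_in below 0.065 m) and (x of cone4_center in the frame of tank_in between -0.08 and 0.08 m and y of cone4_center in the frame of tank_in between -0.075 and 0.075 m and z of cone4_center in the frame of tank_in below 0.065 m)) or ((x of cone2_center in the frame of tank_in between -0.08 and 0.08 m and y of cone2_center in the frame of tank_in between -0.075 and 0.075 m and z of cone2_center in the frame of tank_in below 0.065 m) and (x of cone3_center in the frame of tank_in between -0.08 and 0.08 m and y of cone3_center in the frame of tank_in between -0.075 and 0.075 m and z of cone3_center in the frame of tank_in below 0.065 m) and (x of cone4_center in the frame of tank_in between -0.08 and 0.08 m and y of cone4_center in the frame of tank_in between -0.075 and 0.075 m and z of cone4_center in the frame of tank_in below 0.065 m)))), for 0.2 s.
2. the timer points at the long mark (value of joint timer between 1.471 and 1.671 rad), for 0.2 s.
At the end, for the whole second after the job is handed in: At least three cones lie in the basin and every other cone is in the bin or the basin; the timer is within 0.1 rad of the mark; the scoop stands level (within 0.12 rad) on the mat, the centre of its pan over the mat (all of step 2 and (((x of cone0_center in the frame of tank_in between -0.08 and 0.08 m and y of cone0_center in the frame of tank_in between -0.075 and 0.075 m and z of cone0_center in the frame of tank_in below 0.065 m) and (x of cone1_center in the frame of tank_in between -0.08 and 0.08 m and y of cone1_center in the frame of tank_in between -0.075 and 0.075 m and z of cone1_center in the frame of tank_in below 0.065 m) and (x of cone2_center in the frame of tank_in between -0.08 and 0.08 m and y of cone2_center in the frame of tank_in between -0.075 and 0.075 m and z of cone2_center in the frame of tank_in below 0.065 m)) or ((x of cone0_center in the frame of tank_in between -0.08 and 0.08 m and y of cone0_center in the frame of tank_in between -0.075 and 0.075 m and z of cone0_center in the frame of tank_in below 0.065 m) and (x of cone1_center in the frame of tank_in between -0.08 and 0.08 m and y of cone1_center in the frame of tank_in between -0.075 and 0.075 m and z of cone1_center in the frame of tank_in below 0.065 m) and (x of cone3_center in the frame of tank_in between -0.08 and 0.08 m and y of cone3_center in the frame of tank_in between -0.075 and 0.075 m and z of cone3_center in the frame of tank_in below 0.065 m)) or ((x of cone0_center in the frame of tank_in between -0.08 and 0.08 m and y of cone0_center in the frame of tank_in between -0.075 and 0.075 m and z of cone0_center in the frame of tank_in below 0.065 m) and (x of cone1_center in the frame of tank_in between -0.08 and 0.08 m and y of cone1_center in the frame of tank_in between -0.075 and 0.075 m and z of cone1_center in the frame of tank_in below 0.065 m) and (x of cone4_center in the frame of tank_in between -0.08 and 0.08 m and y of cone4_center in the frame of tank_in between -0.075 and 0.075 m and z of cone4_center in the frame of tank_in below 0.065 m)) or ((x of cone0_center in the frame of tank_in between -0.08 and 0.08 m and y of cone0_center in the frame of tank_in between -0.075 and 0.075 m and z of cone0_center in the frame of tank_in below 0.065 m) and (x of cone2_center in the frame of tank_in between -0.08 and 0.08 m and y of cone2_center in the frame of tank_in between -0.075 and 0.075 m and z of cone2_center in the frame of tank_in below 0.065 m) and (x of cone3_center in the frame of tank_in between -0.08 and 0.08 m and y of cone3_center in the frame of tank_in between -0.075 and 0.075 m and z of cone3_center in the frame of tank_in below 0.065 m)) or ((x of cone0_center in the frame of tank_in between -0.08 and 0.08 m and y of cone0_center in the frame of tank_in between -0.075 and 0.075 m and z of cone0_center in the frame of tank_in below 0.065 m) and (x of cone2_center in the frame of tank_in between -0.08 and 0.08 m and y of cone2_center in the frame of tank_in between -0.075 and 0.075 m and z of cone2_center in the frame of tank_in below 0.065 m) and (x of cone4_center in the frame of tank_in between -0.08 and 0.08 m and y of cone4_center in the frame of tank_in between -0.075 and 0.075 m and z of cone4_center in the frame of tank_in below 0.065 m)) or ((x of cone0_center in the frame of tank_in between -0.08 and 0.08 m and y of cone0_center in the frame of tank_in between -0.075 and 0.075 m and z of cone0_center in the frame of tank_in below 0.065 m) and (x of cone3_center in the frame of tank_in between -0.08 and 0.08 m and y of cone3_center in the frame of tank_in between -0.075 and 0.075 m and z of cone3_center in the frame of tank_in below 0.065 m) and (x of cone4_center in the frame of tank_in between -0.08 and 0.08 m and y of cone4_center in the frame of tank_in between -0.075 and 0.075 m and z of cone4_center in the frame of tank_in below 0.065 m)) or ((x of cone1_center in the frame of tank_in between -0.08 and 0.08 m and y of cone1_center in the frame of tank_in between -0.075 and 0.075 m and z of cone1_center in the frame of tank_in below 0.065 m) and (x of cone2_center in the frame of tank_in between -0.08 and 0.08 m and y of cone2_center in the frame of tank_in between -0.075 and 0.075 m and z of cone2_center in the frame of tank_in below 0.065 m) and (x of cone3_center in the frame of tank_in between -0.08 and 0.08 m and y of cone3_center in the frame of tank_in between -0.075 and 0.075 m and z of cone3_center in the frame of tank_in below 0.065 m)) or ((x of cone1_center in the frame of tank_in between -0.08 and 0.08 m and y of cone1_center in the frame of tank_in between -0.075 and 0.075 m and z of cone1_center in the frame of tank_in below 0.065 m) and (x of cone2_center in the frame of tank_in between -0.08 and 0.08 m and y of cone2_center in the frame of tank_in between -0.075 and 0.075 m and z of cone2_center in the frame of tank_in below 0.065 m) and (x of cone4_center in the frame of tank_in between -0.08 and 0.08 m and y of cone4_center in the frame of tank_in between -0.075 and 0.075 m and z of cone4_center in the frame of tank_in below 0.065 m)) or ((x of cone1_center in the frame of tank_in between -0.08 and 0.08 m and y of cone1_center in the frame of tank_in between -0.075 and 0.075 m and z of cone1_center in the frame of tank_in below 0.065 m) and (x of cone3_center in the frame of tank_in between -0.08 and 0.08 m and y of cone3_center in the frame of tank_in between -0.075 and 0.075 m and z of cone3_center in the frame of tank_in below 0.065 m) and (x of cone4_center in the frame of tank_in between -0.08 and 0.08 m and y of cone4_center in the frame of tank_in between -0.075 and 0.075 m and z of cone4_center in the frame of tank_in below 0.065 m)) or ((x of cone2_center in the frame of tank_in between -0.08 and 0.08 m and y of cone2_center in the frame of tank_in between -0.075 and 0.075 m and z of cone2_center in the frame of tank_in below 0.065 m) and (x of cone3_center in the frame of tank_in between -0.08 and 0.08 m and y of cone3_center in the frame of tank_in between -0.075 and 0.075 m and z of cone3_center in the frame of tank_in below 0.065 m) and (x of cone4_center in the frame of tank_in between -0.08 and 0.08 m and y of cone4_center in the frame of tank_in between -0.075 and 0.075 m and z of cone4_center in the frame of tank_in below 0.065 m))) and ((x of cone0_center in the frame of tank_in between -0.08 and 0.08 m and y of cone0_center in the frame of tank_in between -0.075 and 0.075 m and z of cone0_center in the frame of tank_in below 0.065 m) or (x of cone0_center in the frame of bin_in between -0.15 and 0.15 m and y of cone0_center in the frame of bin_in between -0.052 and 0.052 m and z of cone0_center in the frame of bin_in below 0.06 m)) and ((x of cone1_center in the frame of tank_in between -0.08 and 0.08 m and y of cone1_center in the frame of tank_in between -0.075 and 0.075 m and z of cone1_center in the frame of tank_in below 0.065 m) or (x of cone1_center in the frame of bin_in between -0.15 and 0.15 m and y of cone1_center in the frame of bin_in between -0.052 and 0.052 m and z of cone1_center in the frame of bin_in below 0.06 m)) and ((x of cone2_center in the frame of tank_in between -0.08 and 0.08 m and y of cone2_center in the frame of tank_in between -0.075 and 0.075 m and z of cone2_center in the frame of tank_in below 0.065 m) or (x of cone2_center in the frame of bin_in between -0.15 and 0.15 m and y of cone2_center in the frame of bin_in between -0.052 and 0.052 m and z of cone2_center in the frame of bin_in below 0.06 m)) and ((x of cone3_center in the frame of tank_in between -0.08 and 0.08 m and y of cone3_center in the frame of tank_in between -0.075 and 0.075 m and z of cone3_center in the frame of tank_in below 0.065 m) or (x of cone3_center in the frame of bin_in between -0.15 and 0.15 m and y of cone3_center in the frame of bin_in between -0.052 and 0.052 m and z of cone3_center in the frame of bin_in below 0.06 m)) and ((x of cone4_center in the frame of tank_in between -0.08 and 0.08 m and y of cone4_center in the frame of tank_in between -0.075 and 0.075 m and z of cone4_center in the frame of tank_in below 0.065 m) or (x of cone4_center in the frame of bin_in between -0.15 and 0.15 m and y of cone4_center in the frame of bin_in between -0.052 and 0.052 m and z of cone4_center in the frame of bin_in below 0.06 m)) and angle between scoop's own z axis and vertical below 0.12 rad and height (world z) of scoop below 0.015 m and x of scoop in the frame of mat between -0.085 and 0.085 m and y of scoop in the frame of mat between -0.075 and 0.075 m); the robot touches nothing.
It fails at once if the gripper touches a cone (contact force between the fingers and cone0 above 0.5 N or contact force between the fingers and cone1 above 0.5 N or contact force between the fingers and cone2 above 0.5 N or contact force between the fingers and cone3 above 0.5 N or contact force between the fingers and cone4 above 0.5 N).
It fails at once if a bystander is shifted more than 30 mm (distance of any of lube, grease, tin, sprocket, driver, crank from where it was at the start of the episode above 0.03 m).
It also fails if it takes over 72 s, if anything falls off the work surface, if the arm or the gripper's body presses on something with over 40 N, if the wrist force passes 120 N, or if a joint passes its speed limit or range.

## Robot

A 6-joint arm with a two-finger parallel gripper is mounted at the origin on the work surface. World frame = base frame: x ahead of the robot, y to its left, z up, the work surface at z = 0. Lengths are in m, angles in rad, forces in N, time in s.
With the tool pointing down it reaches from about 0.375 to 0.9 m from the base axis. Payload 3.1 kg.
Tool frame: the origin (TCP) lies midway between the tips of the shut fingers; the grasp point (between the pads) lies 19 mm behind it (pinch_z is the distance from the TCP to the grasp point, in m); y points along the fingers, z is the direction in which the jaws open and shut, and the axes are right-handed (so a half turn about y gives the same grasp; the last joint's range is limited). The gripper opens to 87 mm and grips with 3 to 60 N. Pads are 19 mm wide; open, the fingers measure 117 mm over their backs; the gripper's body (75 mm by 190 mm) begins 51 mm behind the grasp point.
Start: joints at [1.012, 0.527, 1.433, -0, 1.181, -0.178], TCP at [0.232, 0.58, 0.223] pointing down, gripper open.
Joint ranges: [-3.08, 3.08], [-0.75, 2.2], [0.22, 2.44], [-1.43, 4.57], [0, 2.65], [-2.85, 2.85]. Speed limits (rad/s): [2.79, 2.79, 3.14, 3.14, 3.14, 3.14].

## Interface

Orientations are given as a unit quaternion [x, y, z, w].
In Python, from rig import * gives the robot as it stands.
- The arm moves only by the tool drive_tool, never from a script. Its argument "plan" is a list of rows, each a list of 7 numbers: the shift along the tool's x, y, z in mm, then the turn, a rotation vector about the tool's x, y, z in degrees, then the finger opening in mm, from 0 to 87. A call has 1 to 10 rows; each row is the pose to reach, as a shift and turn from the pose commanded when the call began, along the tool's axes at that moment; what a row does not reach only later rows make up. A row lasts 1/10 s, in which the tool goes at most 50 mm and 8.59 degrees, less where a joint would pass 70% of its speed; a pose out of reach is approached as far as the arm can. A call with a gripper value outside its range is refused whole. The fingers move at their own pace and stop on an object; "newtons" is the grip in N (left out, the last holds). Time passes only in rows, so rows that repeat a pose let the fingers close. It gives the time, the measured TCP pose, the force and the opening at its end, in the units of the state.
- get_obs(): the state, without advancing time (a new reading comes with each control period).
- camera(name): name is "side" or "top"; returns the picture (420x560x3 uint8, blue, green, red); there is no depth.
- get_calibration(name): a dict with "fx", "fy", "cx", "cy" (pixels), "origin" and "rotation" of the camera in the world. Camera axes: x right, y down, z forward; pixel columns grow to the right and rows downward; lengths in m; the calibration is good to about 2 mm. A picture is of the moment at which its call begins. get_calibration takes no time and is no camera call.
- hand_in(): hands the job in, once; it reports no verdict.
Trained networks look in the newest picture that a camera, given by its name, has taken for a name from the list of things; names that differ only in an ending like _2 or _b are one class to them, and where a whole thing is asked for, a point or a joint stands for the part that bears it (a point fixed in the world has none). Each returns a list of dicts, best first, with "conf" (0 to 1); they miss things now and then, are a little off and sometimes report something else, mostly with a low value. They report only what shows in the picture. A call takes as long as a camera call.
- spot_in(camera, target): "location" ([column, row] in pixels, amid what is visible of it).
- mark_of(camera, target): "location" ([column, row] in pixels: a listed point, or the origin of a listed thing).
The state is a dict: "time": time; "q": joint angles; "joint_velocities": joint speeds; "joint_torque": joint torques, N m; "position": TCP position; "tool_rot": TCP orientation; "ft_force": force on the tool from outside, world axes, zero at the start; "moment": the same for the moment, N m; "grip_width": finger opening in m.
Only numpy, scipy, OpenCV 4.12 (cv2) and the standard library are available. Lean on these libraries where they do the work, as an engineer would, in place of code of your own. Each camera call takes 0.05 s, during which the arm holds its last target. There are 200 camera calls.

## Working session

There is one attempt and no reset: what is moved stays moved. The work goes in short steps, Python scripts to look and compute and a tool call to move; the robot and the scene stay as the last step left them, time stands still between calls to the robot, and variables do not carry over. Pictures are saved under pics/ and viewed, about 8 in all and at most 12, crops included, and the job is handed in when it is done.

Besides the shell and the picture viewer there is one more tool, called as a command line: name --pt "numbers of a row" for each row, then --argument value for the rest. drive_tool: Moves the arm, as the interface text tells. Its arguments: {"type":"object","properties":{"plan":{"type":"array","items":{"type":"array","items":{"type":"number"}}},"newtons":{"type":"number"}},"required":["plan"]}

```bash
ls; mkdir -p pics; cat > a.py <<'E'
from rig import *
import cv2,numpy as np
o=get_obs();print({k:np.round(v,3).tolist() for k,v in o.items()})
for c in("side","top"):
    im=camera(c);cv2.imwrite(f"pics/{c}0.png",im)
    k=get_calibration(c);print(c,{a:np.round(b,3).tolist() for a,b in k.items()})
    for n in "scoop_grip scoop mat bin_in tank_in timer_grip mark cone0_center lube grease tin sprocket driver crank".split():
        for f in (mark_of,):
            print(n,[(np.round(d["location"],1).tolist(),round(d["conf"],2)) for d in f(c,n)][:7])
E
python3 a.py
```

```text
pics
{'time': 0.0, 'q': [1.012, 0.528, 1.434, -0.0, 1.181, -0.179], 'joint_velocities': [0.001, 0.001, -0.001, -0.0, -0.001, -0.0], 'joint_torque': [-0.002, -44.005, -17.659, 0.063, 0.058, -0.0], 'position': [0.232, 0.58, 0.222], 'tool_rot': [0.695, -0.134, 0.134, -0.694], 'ft_force': [0.811, -0.136, -0.042], 'moment': [-0.014, 0.012, 0.001], 'grip_width': 0.087}
side {'fx': 546.75, 'fy': 546.75, 'cx': 278.531, 'cy': 202.369, 'origin': [0.366, 1.156, 1.078], 'rotation': [-0.088, 0.907, -0.41, 0.043]}
scoop_grip [([321.7, 135.9], 0.65)]
scoop [([343.3, 150.9], 0.78)]
mat [([343.3, 151.2], 0.92)]
bin_in [([287.9, 288.6], 0.85)]
tank_in [([274.5, 188.2], 0.78)]
timer_grip [([324.2, 164.7], 0.53)]
mark [([324.5, 192.5], 0.85)]
cone0_center [([295.4, 280.7], 0.41)]
lube [([226.2, 239.9], 0.76)]
grease [([227.3, 271.6], 0.66)]
tin [([343.0, 253.5], 0.64)]
sprocket [([273.1, 159.1], 0.61)]
driver [([286.4, 131.1], 0.63)]
crank [([255.9, 362.2], 0.77)]
top {'fx': 476.859, 'fy': 476.859, 'cx': 284.602, 'cy': 209.342, 'origin': [0.313, 0.032, 1.282], 'rotation': [0.729, -0.676, 0.072, -0.078]}
scoop_grip [([418.5, 235.6], 0.8), ([202.9, 226.1], 0.55)]
scoop [([428.5, 272.1], 0.9)]
mat [([400.8, 186.7], 0.61)]
bin_in [([203.1, 229.1], 0.61)]
tank_in [([336.6, 199.8], 0.93)]
timer_grip [([339.0, 243.2], 0.61)]
mark [([314.0, 249.2], 0.91)]
cone0_center [([207.3, 232.5], 0.5)]
lube [([450.2, 198.3], 0.66), ([339.8, 244.0], 0.39), ([314.9, 251.6], 0.35)]
grease [([217.5, 165.7], 0.72), ([256.9, 273.8], 0.6), ([429.7, 269.1], 0.3)]
tin [([260.8, 275.1], 0.67), ([453.8, 195.4], 0.38)]
sprocket [([402.0, 184.5], 0.73)]
driver [([219.1, 229.1], 0.72), ([451.7, 197.0], 0.64)]
crank [([122.1, 211.0], 0.58)]
```

```bash
python3 - <<'E'
import cv2
a=cv2.imread("pics/top0.png");cv2.imwrite("pics/top0b.png",cv2.resize(a[90:340,80:480],None,fx=2,fy=2,interpolation=3))
a=cv2.imread("pics/side0.png");cv2.imwrite("pics/side0b.png",cv2.resize(a[100:400,150:420],None,fx=2,fy=2,interpolation=3))
E
```

```text
(no output)
```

View pics/top0b.png

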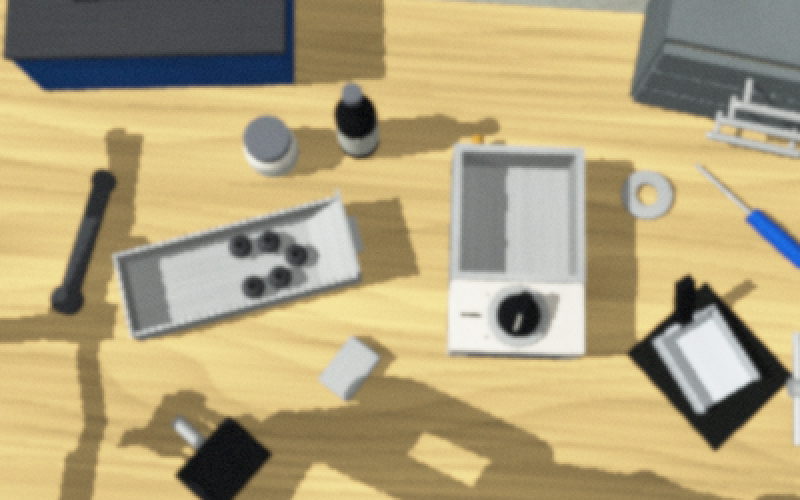

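View pics/side0b.png

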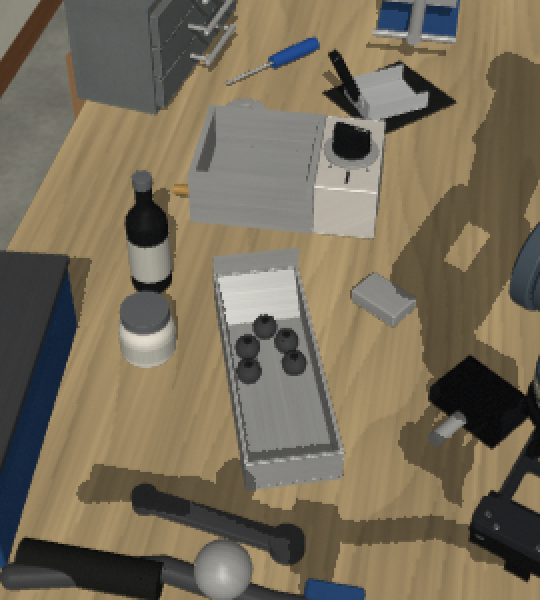

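The top view shows the bin with its tab end to the image right (crop 355,235), the basin (520,215) with the knob at (518,315), and the mark to its left (470,315). The scoop sits on the mat with its handle at upper left (685,295). The side view agrees. Next I fit the poses.

```bash
cat > h.py <<'E'
from rig import *
import cv2,numpy as np
from scipy.spatial.transform import Rotation as R
from scipy.optimize import least_squares
K={c:get_calibration(c) for c in("side","top")}
def proj(c,P):
    k=K[c];p=R.from_quat(k["rotation"]).inv().apply(np.atleast_2d(P)-k["origin"])
    return np.c_[k["fx"]*p[:,0]/p[:,2]+k["cx"],k["fy"]*p[:,1]/p[:,2]+k["cy"]]
def ray(c,uv,z):
    k=K[c];d=R.from_quat(k["rotation"]).apply([(uv[0]-k["cx"])/k["fx"],(uv[1]-k["cy"])/k["fy"],1])
    o=np.array(k["origin"]);return o+d*(z-o[2])/d[2]
def W(p,L):  # p=(x,y,yaw)
    L=np.atleast_2d(np.array(L,float));c,s=np.cos(p[2]),np.sin(p[2])
    return np.c_[p[0]+c*L[:,0]-s*L[:,1],p[1]+s*L[:,0]+c*L[:,1],L[:,2]]
def fit(obs,p0):
    f=lambda p:np.concatenate([(proj(c,W(p,l))[0]-uv) for c,uv,l in obs])
    r=least_squares(f,p0,loss="soft_l1");return r.x,f(r.x).reshape(-1,2).round(1)
E
cat > b.py <<'E'
from h import *
T=lambda u,v:("top",(u/2+80,v/2+90)); S=lambda u,v:("side",(u/2+150,v/2+100))
def go(n,o,p0):
    o=[(a[0],np.array(a[1]),l) for a,l in o];p,r=fit(o,p0);print(n,p.round(4),np.degrees(p[2]).round(1),r.tolist())
F=lambda c,u,v:(c,(u,v))
x,y=.155,.057
go("bin",[(T(115,255),(-x,y,.05)),(T(137,338),(-x,-y,.05)),(T(335,197),(x,y,.08)),(T(362,280),(x,-y,.08)),
 (S(214,258),(x,y,.08)),(S(299,250),(x,-y,.08)),(S(342,457),(-x,-y,.05)),(F("side",287.9,288.6),(0,0,.005)),(F("top",203.1,229.1),(0,0,.005))],[.3,.3,-1.4])
go("tank",[(T(452,146),(.09,.085,.09)),(T(584,149),(.09,-.085,.09)),(T(449,353),(-.17,.085,.09)),(T(584,353),(-.17,-.085,.09)),
 (S(383,122),(-.17,-.085,.09)),(S(376,180),(-.17,.085,.09)),(F("side",274.5,188.2),(0,0,.022)),(F("top",336.6,199.8),(0,0,.022))],[.35,-.1,0])
go("mat",[(T(706,285),(-.085,.075,.004)),(T(630,352),(-.085,.075,.004))],[.2,-.4,0]) if 0 else None
for n,u,v in [("matN",706,285),("matW",629,352),("matS",715,449),("matE",793,380)]: print(n,ray(*T(u,v),.004).round(3))
for n,u,v,z in [("panW",655,362,.034),("panS",706,412,.034),("panE",762,366,.034),("panN",714,308,.034)]: print(n,ray(*T(u,v),z).round(3))
for c,a,g in [("top",(428.5,272.1),(418.5,235.6)),("side",(343.3,150.9),(321.7,135.9))]:
    A=ray(c,a,.004);G=ray(c,g,.094);d=A-G;print(c,A.round(3),G.round(3),np.hypot(d[0],d[1]).round(3),np.degrees(np.arctan2(d[1],d[0])).round(1))
for c,a,b in [("top",(339,243.2),(314,249.2)),("side",(324.2,164.7),(324.5,192.5))]:print("knob",ray(c,a,.127).round(3),"mark",ray(c,b,.09).round(3))
for u,v in [(241,246),(269,241),(297,254),(280,276),(255,287)]:print("cone",ray(*T(u,v),.02).round(3))
E
python3 b.py
```

```text
bin [ 0.5225  0.2776 -1.2487] -71.5 [[-1.7, -0.3], [-4.8, 0.2], [2.0, -2.0], [-1.3, -1.6], [1.6, -2.3], [1.9, -2.3], [1.6, -2.8], [0.1, -0.3], [-2.3, -2.3]]
tank [ 0.6104 -0.0843  0.0466] 2.7 [[0.5, 0.4], [-0.4, 0.7], [-0.0, -3.4], [0.6, -1.4], [-0.4, -2.6], [-0.8, 4.7], [6.7, 0.4], [-0.5, 3.9]]
matN [ 0.555 -0.352  0.004]
matW [ 0.456 -0.251  0.004]
matS [ 0.338 -0.366  0.004]
matE [ 0.435 -0.469  0.004]
panW [ 0.442 -0.278  0.034]
panS [ 0.383 -0.345  0.034]
panE [ 0.447 -0.417  0.034]
panN [ 0.519 -0.354  0.034]
top [ 0.447 -0.341  0.004] [ 0.527 -0.289  0.094] 0.096 -146.8
side [ 0.449 -0.336  0.004] [ 0.518 -0.279  0.094] 0.09 -140.1
knob [ 0.487 -0.087  0.127] mark [ 0.473 -0.029  0.09 ]
knob [ 0.486 -0.088  0.127] mark [ 0.473 -0.01   0.09 ]
cone [0.557 0.28  0.02 ]
cone [0.567 0.243 0.02 ]
cone [0.552 0.203 0.02 ]
cone [0.521 0.223 0.02 ]
cone [0.503 0.255 0.02 ]
```

```bash
cat > ov.py <<'E'
from h import *
def box(x0,x1,y0,y1,z): return [(x0,y0,z),(x1,y0,z),(x1,y1,z),(x0,y1,z),(x0,y0,z)]
M={"mat":[box(-.085,.085,-.075,.075,.004)],
"scoop":[[(-.055,-.044,.04),(-.055,.044,.04)],[(-.055,-.044,.034),(.055,-.044,.034),(.055,-.044,.004),(.055,.044,.004),(.055,.044,.034),(-.055,.044,.034)],[(-.062,0,.04),(-.0997,0,.1212)]],
"bin":[[(-.155,-.057,.05),(-.155,.057,.05)],[(.155,-.057,.08),(.155,.057,.08)],[(.1,-.052,.005),(.1,.052,.005)],box(-.15,.1,-.052,.052,.005)],
"tank":[box(-.18,.09,-.085,.085,.09),box(-.08,.08,-.075,.075,.09),[(-.09,-.085,.09),(-.09,.085,.09)]]}
def panel(im,c,roi,f,poses):
    u,v,w,h=roi;a=cv2.resize(im[v:v+h,u:u+w],None,fx=f,fy=f,interpolation=cv2.INTER_CUBIC)
    for i,(n,p) in enumerate(poses.items()):
        for l in M[n]:
            q=(proj(c,W(p,l))-[u,v]+.5)*f
            cv2.polylines(a,[np.round(q*16).astype(np.int32)],False,[(0,0,255),(0,255,0),(255,0,255),(255,255,0)][i],1,cv2.LINE_AA,4)
    return a
E
cat > c.py <<'E'
from ov import *
t=cv2.imread("pics/top0.png");s=cv2.imread("pics/side0.png")
P={"mat":(.446,-.36,-2.36),"scoop":(.448,-.34,-2.48)}
Q={"bin":(.5225,.2776,-1.2487),"tank":(.6104,-.0843,.0466)}
a=panel(t,"top",(385,215,100,100),4,P);b=panel(s,"side",(305,115,100,75),4,P)
b=np.vstack([b,np.zeros((100,400,3),np.uint8)])
cv2.imwrite("pics/c1.png",np.hstack([a,b]))
a=panel(t,"top",(130,150,250,125),3,Q);cv2.imwrite("pics/c2.png",a)
E
python3 c.py
```

```text
(no output)
```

View pics/c1.png

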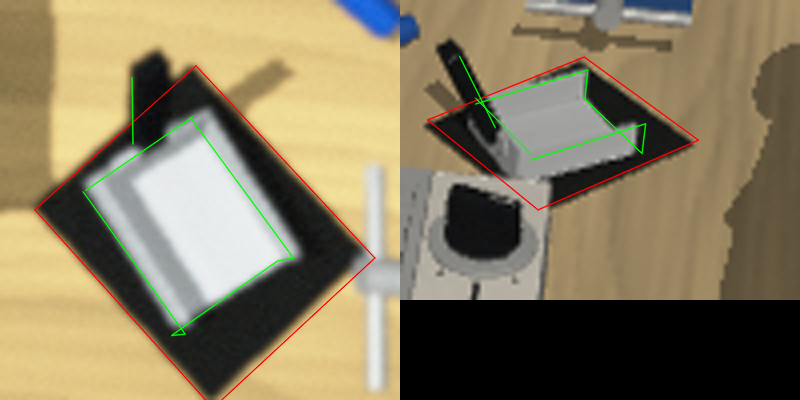

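View pics/c2.png

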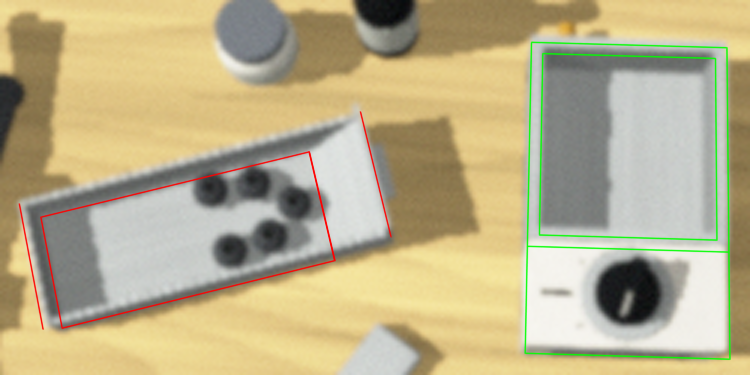

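Top overlay: the mat's outline fits within a pixel or two, while the pan needs a fit from its corners (85,187), (205,110), (298,250) and (178,330). The tank fits well, and the bin's -x end is a little off at (50,326). I refit scoop and bin from these corners.

```bash
cat > d.py <<'E'
from ov import *
t=cv2.imread("pics/top0.png");s=cv2.imread("pics/side0.png")
def pk(c,u,v,f,ou,ov_): return c,np.array([u/f+ou-.5,v/f+ov_-.5])
A=lambda u,v:pk("top",u,v,4,385,215); B=lambda u,v:pk("side",u-400,v,4,305,115); C=lambda u,v:pk("top",u,v,3,130,150)
D=lambda u,v:pk("side",u,v,2,150,100)
def go(n,o,p0):
    p,r=fit([(*a,l) for a,l in o],p0);print(n,p.round(4),np.degrees(p[2]).round(1),r.tolist());return p
h=.044
sc=go("scoop",[(A(85,187),(-.055,-h,.04)),(A(205,108),(-.055,h,.04)),(A(298,252),(.055,h,.034)),(A(178,330),(.055,-h,.02)),(A(150,55),(-.0997,0,.1212)),
 (B(448,42),(-.0997,0,.1212)),(B(588,68),(.055,h,.034)),(B(640,125),(.055,-h,.034)),(B(632,153),(.055,-h,.004))],[.45,-.34,-2.4])
x,y=.155,.057
bn=go("bin",[(C(21,203),(-x,y,.05)),(C(51,327),(-x,-y,.05)),(C(360,110),(x,y,.08)),(C(392,238),(x,-y,.08)),
 (D(214,258),(x,y,.08)),(D(299,250),(x,-y,.08)),(D(343,458),(-x,-y,.05)),(D(247,467),(-x,y,.05))],[.52,.28,-1.25])
tk=go("tank",[(C(531,39),(.09,.085,.09)),(C(727,47),(.09,-.085,.09)),(C(524,352),(-.18,.085,.09)),(C(729,357),(-.18,-.085,.09)),
 (D(383,122),(-.18,-.085,.09)),(D(374,181),(-.18,.085,.09)),(D(191,168),(.09,.085,.09)),(D(214,106),(.09,-.085,.09))],[.61,-.084,.04])
Q={"bin":bn,"tank":tk,"scoop":sc}
a=panel(t,"top",(385,215,100,85),4,Q);b=panel(s,"side",(235,115,200,200),2,Q)[:340]
d=panel(t,"top",(130,165,133,85),3,Q);e=panel(s,"side",(305,135,40,35),10,{})[:255,:400]
cv2.imwrite("pics/d1.png",np.vstack([np.hstack([a,b]),np.hstack([d,np.zeros((255,1,3),np.uint8),e])]))
for l,n in [((-.087,0,.094),"grip"),((-.12,0,0),"back")]:print(n,W(sc,l).round(4))
c,s_=np.cos(bn[2]),np.sin(bn[2])
for u,v in [(211,190),(254,184),(296,204),(270,238),(231,251)]:
    q=ray(*C(u,v),.024)-[bn[0],bn[1],0];print("cone in bin",round(c*q[0]+s_*q[1],3),round(-s_*q[0]+c*q[1],3))
k=ray("side",(324.2,164.7),.127)-[*tk[:2],0];print("knob in tank",k,"expect -.135?")
E
python3 d.py
```

```text
scoop [ 0.4536 -0.344  -2.5468] -145.9 [[2.0, -2.9], [0.2, 0.2], [-0.2, 1.0], [-0.2, -1.2], [-0.8, 1.9], [0.1, 1.4], [-0.4, -0.1], [-0.5, -0.5], [0.6, -0.1]]
bin [ 0.5243  0.2789 -1.2418] -71.1 [[-1.2, -0.2], [-3.0, 0.3], [-0.7, -0.7], [-0.9, -1.7], [0.9, -1.5], [1.2, -1.6], [1.1, -2.7], [-0.8, -1.4]]
tank [ 0.6123 -0.0846  0.0413] 2.4 [[0.3, 0.1], [0.1, -0.4], [0.0, -0.7], [-0.1, -0.0], [3.0, -1.7], [3.5, 5.1], [-0.4, 2.5], [-0.8, -1.4]]
grip [[ 0.5256 -0.2952  0.094 ]]
back [[ 0.553  -0.2767  0.    ]]
cone in bin 0.009 0.032
cone in bin 0.047 0.027
cone in bin 0.08 -0.0
cone in bin 0.05 -0.024
cone in bin 0.014 -0.027
knob in tank [-0.12656672 -0.00374297  0.127     ] expect -.135?
```

View pics/d1.png

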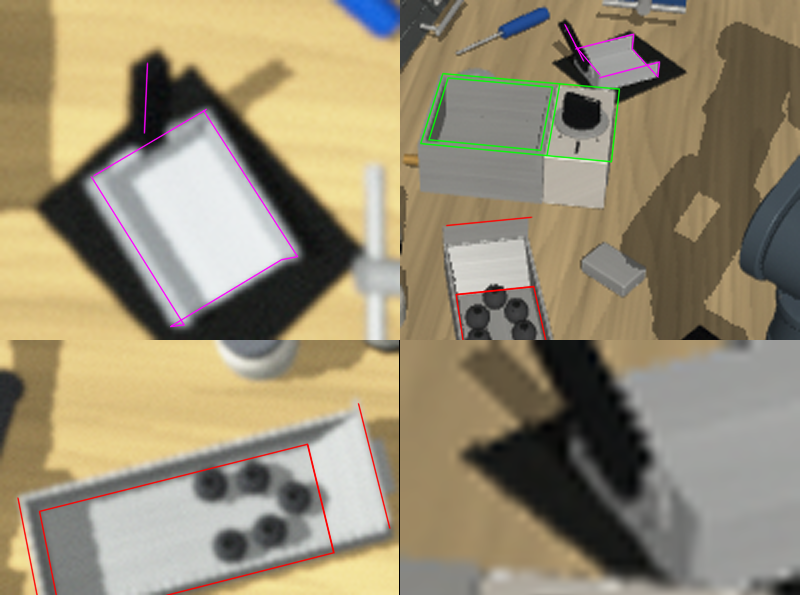

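```bash
cat > pl.py <<'E'
from h import *
SC=(.4545,-.344,-2.5468);BN=(.5243,.2789,-1.2418);TK=(.6123,-.0846,.0413)
SG=1   # sign choice of the jaw axis
def Rs(yaw,pitch): return R.from_euler("ZY",[yaw,pitch])      # pitch>0: lip down
def tool_of(p,Rw,back=0.):
    """TCP pose when the scoop's origin is p with rotation Rw; back: mm-retreat along the handle"""
    y=np.array([.4226,0,-.9063]);z=SG*np.array([.9063,0,.4226]);x=np.cross(y,z)
    G=R.from_matrix(np.c_[x,y,z]);g=np.array([-.087,0,.09])+y*(.019-back)
    return np.array(p)+Rw.apply(g),Rw*G
def lip_pose(lip,yaw,pitch):
    Rw=Rs(yaw,pitch);return np.array(lip)-Rw.apply([.055,0,0]),Rw
def rel(t,frm=None):
    if frm is None: o=get_obs();frm=(np.array(o["position"]),R.from_quat(o["tool_rot"]))
    d=frm[1].inv().apply(t[0]-frm[0])*1000;r=np.degrees((frm[1].inv()*t[1]).as_rotvec())
    return np.r_[d,r].round(1).tolist(),"dist %.0f ang %.0f rows>=%.0f"%(np.linalg.norm(d),np.linalg.norm(r),max(np.linalg.norm(d)/50,np.linalg.norm(r)/8.59))
def binp(x,y,z): return W(BN,(x,y,z))[0]
def scoop_now(): # scoop pose from the measured tool, if gripped ideally
    o=get_obs();T=R.from_quat(o["tool_rot"]);t0,R0=tool_of([0,0,0],R.identity())
    Rw=T*R0.inv();return np.array(o["position"])-Rw.apply(t0),Rw.as_euler("ZYX")
E
python3 - <<'E'
import pl;from pl import *
o=get_obs();T=R.from_quat(o["tool_rot"]).as_matrix();print(T.round(2).tolist())
for n,c,uv in [("lube","side",(226.2,239.9)),("grease","side",(227.3,271.6)),("sprocket","side",(273.1,159.1)),("driver","side",(286.4,131.1)),("tin","side",(343,253.5))]: print(n,ray(c,uv,0).round(3))
for s in(1,-1):
    pl.SG=s
    t=tool_of([SC[0],SC[1],.004],Rs(SC[2],0),.1);print(s,t[0].round(3),t[1].as_matrix().round(2).tolist(),rel(t),rel((t[0]*[1,1,0]+[0,0,.3],t[1])))
E
```

```text
[[0.93, -0.0, 0.37], [-0.37, 0.0, 0.93], [-0.0, -1.0, 0.0]]
lube [0.723 0.136 0.   ]
grease [0.689 0.248 0.   ]
sprocket [ 0.67  -0.253  0.   ]
driver [ 0.658 -0.422  0.   ]
tin [0.4   0.127 0.   ]
1 [ 0.555 -0.276  0.167] [[-0.56, -0.35, -0.75], [0.83, -0.24, -0.51], [0.0, -0.91, 0.42]] ([617.8, 55.1, -675.0, 9.7, -142.9, 31.7], 'dist 917 ang 147 rows>=18') ([617.8, -77.5, -675.0, 9.7, -142.9, 31.7], 'dist 918 ang 147 rows>=18')
-1 [ 0.555 -0.276  0.167] [[0.56, -0.35, 0.75], [-0.83, -0.24, 0.51], [-0.0, -0.91, -0.42]] ([617.8, 55.1, -675.0, -24.3, 33.6, 7.4], 'dist 917 ang 42 rows>=18') ([617.8, -77.5, -675.0, -24.3, 33.6, 7.4], 'dist 918 ang 42 rows>=18')
```

```bash
sed -i 's/^SG=1 /SG=-1 /' pl.py; cat >> pl.py <<'E'
def chain(ts,frm=None):
    o=get_obs();f=frm or (np.array(o["position"]),R.from_quat(o["tool_rot"]))
    for t in ts: print(*rel(t,f));f=t
E
python3 - <<'E'
from pl import *
s=([SC[0],SC[1],.004],Rs(SC[2],0))
t=tool_of(*s,.15);o=get_obs();f=(np.array(o["position"]),R.from_quat(o["tool_rot"]))
from scipy.spatial.transform import Slerp
m=((t[0]+f[0])/2+[0,0,.06],Slerp([0,1],R.concatenate([f[1],t[1]]))(.5))
chain([m,t])
chain([tool_of(*s,.06),tool_of(*s,0)],t)
E
```

```text
[314.8, -55.1, -328.8, -12.1, 16.8, 3.7] dist 459 ang 21 rows>=9
[399.3, 98.6, -205.5, -12.1, 16.8, 3.7] dist 460 ang 21 rows>=9
[0.0, 90.0, 0.0, 0.0, 0.0, 0.0] dist 90 ang 0 rows>=2
[-0.0, 60.0, -0.0, 0.0, 0.0, 0.0] dist 60 ang 0 rows>=1
```

drive_tool --pt "315 -55 -329 -12.1 16.8 3.7 87" --pt "315 -55 -329 -12.1 16.8 3.7 87" --pt "315 -55 -329 -12.1 16.8 3.7 87" --pt "315 -55 -329 -12.1 16.8 3.7 87" --pt "315 -55 -329 -12.1 16.8 3.7 87" --pt "315 -55 -329 -12.1 16.8 3.7 87" --pt "315 -55 -329 -12.1 16.8 3.7 87" --pt "315 -55 -329 -12.1 16.8 3.7 87" --pt "315 -55 -329 -12.1 16.8 3.7 87" --pt "315 -55 -329 -12.1 16.8 3.7 87"

```text
time: 2.5
position: [0.4048, 0.1539, 0.2785]
tool_rot: [0.731, -0.27, 0.199, -0.594]
ft_force: [-0.3, 1.3, -0.4]
grip_width: 0.0872
```

drive_tool --pt "399 99 -205 -12.1 16.8 3.7 87" --pt "399 99 -205 -12.1 16.8 3.7 87" --pt "399 99 -205 -12.1 16.8 3.7 87" --pt "399 99 -205 -12.1 16.8 3.7 87" --pt "399 99 -205 -12.1 16.8 3.7 87" --pt "399 99 -205 -12.1 16.8 3.7 60" --pt "399 99 -205 -12.1 16.8 3.7 60" --pt "399 99 -205 -12.1 16.8 3.7 60" --pt "399 99 -205 -12.1 16.8 3.7 60" --pt "399 99 -205 -12.1 16.8 3.7 60"

```text
time: 3.5
position: [0.5737, -0.2687, 0.2106]
tool_rot: [0.744, -0.396, 0.254, -0.474]
ft_force: [0.2, 0.1, -0.7]
grip_width: 0.0617
```

```bash
python3 - <<'E'
from pl import *
s=([SC[0],SC[1],.004],Rs(SC[2],0))
chain([tool_of(*s,0)])
E
```

```text
[-4.5, 147.5, 0.2, -0.1, -0.3, 0.0] dist 148 ang 0 rows>=3
```

drive_tool --pt "-2 40 0 0 0 0 60" --pt "-2 80 0 0 0 0 60" --pt "-2 110 0 0 0 0 60" --pt "-2 130 0 0 0 0 60" --pt "-2 148 0 0 0 0 60" --pt "-2 148 0 0 0 0 40" --pt "-2 148 0 0 0 0 20" --pt "-2 148 0 0 0 0 10" --pt "-2 148 0 0 0 0 5" --pt "-2 148 0 0 0 0 5" --newtons 60

```text
time: 4.5
position: [0.5204, -0.2973, 0.0789]
tool_rot: [0.745, -0.395, 0.253, -0.475]
ft_force: [0.2, 1.3, -0.1]
grip_width: 0.0276
```

```bash
python3 - <<'E'
from ov import *;from pl import *
p,e=scoop_now();print(p.round(4),np.degrees(e).round(1),get_obs()["grip_width"])
t=camera("top");s=camera("side")
P={"scoop":SC,"mat":(p[0],p[1],e[0])}
a=panel(t,"top",(385,215,100,100),4,P);b=panel(s,"side",(305,110,100,100),4,P)
cv2.imwrite("pics/e1.png",np.hstack([a,b]))
E
```

```text
[ 0.4552 -0.3416  0.006 ] [-1.459e+02  1.000e-01  1.000e-01] 0.02764479700466454
```

View pics/e1.png

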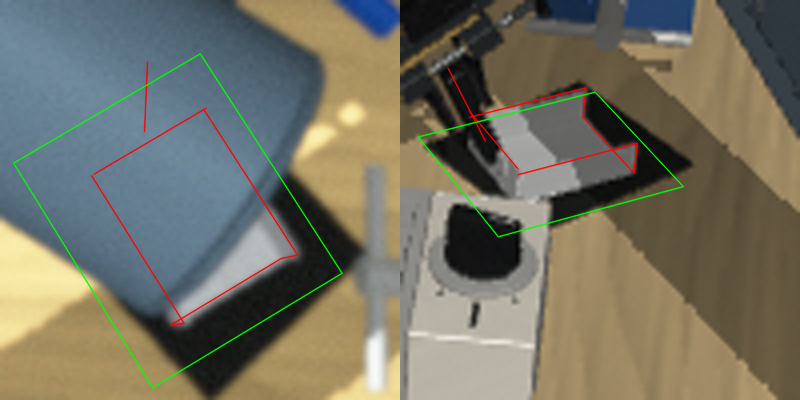

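The fingers straddle the handle and were still closing at 27.6 mm; the pan hasn't moved. I let them finish closing.

drive_tool --pt "0 0 0 0 0 0 5" --pt "0 0 0 0 0 0 5" --pt "0 0 0 0 0 0 5" --pt "0 0 0 0 0 0 5" --pt "0 0 0 0 0 0 5" --newtons 60

```text
time: 5.1
position: [0.5184, -0.2984, 0.0794]
tool_rot: [0.746, -0.396, 0.252, -0.473]
ft_force: [-3.1, -1.3, 5.2]
grip_width: 0.0155
```

```bash
python3 - <<'E'
from pl import *
o=get_obs();f=(np.array(o["position"]),R.from_quat(o["tool_rot"]));p,e=scoop_now();print(p.round(4),np.degrees(e).round(1))
# lift, over the bin, above insert
up=(f[0]+[0,0,.2],f[1])
from scipy.spatial.transform import Slerp
ins=binp(-.064,0,.006);b=tool_of(ins+[0,0,.13],Rs(BN[2],0))
mid=((up[0]+b[0])/2+[.04,0,0.06],Slerp([0,1],R.concatenate([up[1],b[1]]))(.5))
chain([up,mid,b,tool_of(ins,Rs(BN[2],0))])
print(ins,b[0],mid[0])
E
```

```text
[ 0.4528 -0.3428  0.0069] [-145.9   -0.2    0. ]
[0.1, -181.0, -85.1, 0.0, 0.0, 0.0] dist 200 ang 0 rows>=4
[-284.0, -114.3, 185.0, 0.1, -33.9, -15.8] dist 358 ang 37 rows>=7
[-170.3, -48.7, 329.0, 0.1, -33.9, -15.8] dist 374 ang 37 rows>=7
[-0.0, 117.8, 54.9, 0.0, 0.0, 0.0] dist 130 ang 0 rows>=3
[0.50362203 0.33946749 0.006     ] [0.47810715 0.41420267 0.2087803 ] [0.53826202 0.05790288 0.30410131]
```

drive_tool --pt "0 -23 -11 0 0 0 5" --pt "0 -64 -30 0 0 0 5" --pt "0 -109 -51 0 0 0 5" --pt "0 -154 -72 0 0 0 5" --pt "0 -181 -85 0 0 0 5"

```text
time: 5.6
position: [0.5202, -0.298, 0.2818]
tool_rot: [0.744, -0.394, 0.255, -0.475]
ft_force: [0.2, -1.3, -1.5]
grip_width: 0.0158
```

drive_tool --pt "-35 -14 23 0 -4 -2 5" --pt "-71 -29 46 0 -8.5 -4 5" --pt "-106 -43 69 0 -12.7 -6 5" --pt "-142 -57 93 0 -17 -8 5" --pt "-178 -72 116 0 -21 -10 5" --pt "-213 -86 139 0 -25 -12 5" --pt "-249 -100 162 0 -30 -14 5" --pt "-284 -114 185 0 -33.9 -15.8 5" --pt "-284 -114 185 0 -33.9 -15.8 5"

```text
time: 6.5
position: [0.5383, 0.0646, 0.3028]
tool_rot: [0.832, -0.132, 0.085, -0.533]
ft_force: [0.2, -1.6, -1.9]
grip_width: 0.0153
```

drive_tool --pt "-21 -6 41 0 -4 -2 5" --pt "-43 -12 82 0 -8.5 -4 5" --pt "-64 -18 123 0 -12.7 -6 5" --pt "-85 -24 164 0 -17 -8 5" --pt "-106 -30 206 0 -21 -10 5" --pt "-128 -36 247 0 -25 -12 5" --pt "-149 -43 288 0 -30 -14 5" --pt "-170 -49 329 0 -33.9 -15.8 5" --pt "-170 -49 329 0 -33.9 -15.8 5" --pt "-170 -49 329 0 -33.9 -15.8 5"

```text
time: 7.5
position: [0.4784, 0.4152, 0.2073]
tool_rot: [0.832, 0.138, -0.089, -0.53]
ft_force: [0.7, -0.0, -1.6]
grip_width: 0.0155
```

```bash
python3 - <<'E'
from ov import *;from pl import *
p,e=scoop_now();print(p.round(4),np.degrees(e).round(1),get_obs()["grip_width"])
t=camera("top");s=camera("side")
dz=p[2]-.004
k=M["scoop"];M["scoop"]=[[(x,y,z+dz) for x,y,z in l] for l in k]
P={"bin":BN,"scoop":(p[0],p[1],e[0])}
a=panel(t,"top",(100,150,180,130),3,P);b=panel(s,"side",(210,190,160,165),2,P)
b=cv2.resize(b[:,60:320],(260,330));b=np.vstack([b,np.zeros((60,260,3),np.uint8)])
cv2.imwrite("pics/f1.png",np.hstack([a,b]))
print(get_obs()["ft_force"])
E
```

```text
[0.5039 0.3405 0.1346] [-71.1  -0.   -0.1] 0.01551887300849098
[ 0.04524555 -0.2238261  -0.85733786]
```

View pics/f1.png

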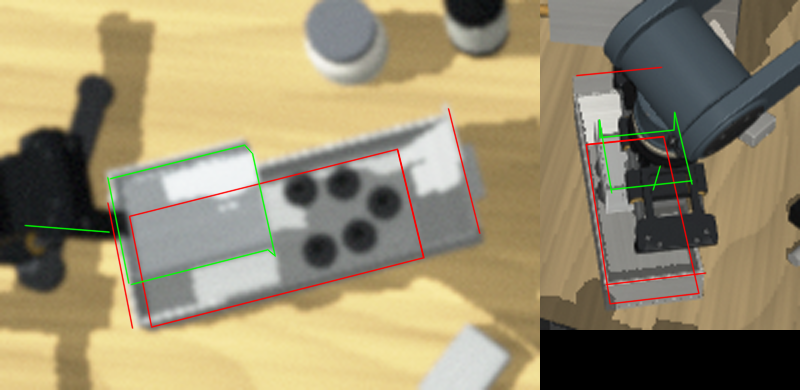

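The top view shows the pan overlay matching the real pan. The bin overlay's lower left corner (132,327) is off from the real one (145,327), so I refine the bin pose by an edge fit.

```bash
cat > g.py <<'E'
from pl import *
from scipy.optimize import minimize
from scipy.ndimage import map_coordinates
def seg(a,b,n=40): return np.linspace(a,b,n)
L=[]
for y in(.057,.052,-.057,-.052): L.append(seg((-.155,y,.05),(.07,y,.05)))
for x in(-.155,-.15): L.append(seg((x,-.055,.05),(x,.055,.05)))
for x in(.155,.15): L.append(seg((x,-.055,.08),(x,.055,.08)))
L=np.vstack(L)
D={}
for c in("top","side"):
    g=cv2.GaussianBlur(cv2.cvtColor(cv2.imread(f"pics/{c}0.png"),cv2.COLOR_BGR2GRAY),(0,0),.8)
    D[c]=cv2.distanceTransform(255-cv2.Canny(g,40,100),cv2.DIST_L2,5)
def cost(p,cs):
    s=0
    for c in cs:
        q=proj(c,W(p,L));d=map_coordinates(D[c],[q[:,1],q[:,0]],order=1);s+=np.mean(np.minimum(d,4))
    return s
for cs in(("top",),("side",),("top","side")):
    best=min((minimize(cost,[BN[0]+a,BN[1]+b,BN[2]+w],args=(cs,),method="Nelder-Mead",options=dict(xatol=1e-4,initial_simplex=[[BN[0]+a,BN[1]+b,BN[2]+w],[BN[0]+a+.004,BN[1]+b,BN[2]+w],[BN[0]+a,BN[1]+b+.004,BN[2]+w],[BN[0]+a,BN[1]+b,BN[2]+w+.03]])) for a in(-.006,0,.006) for b in(-.006,0,.006) for w in(-.05,0,.05)),key=lambda r:r.fun)
    print(cs,best.x.round(4),np.degrees(best.x[2]).round(1),round(best.fun,3))
E
python3 g.py
```

```text
('top',) [ 0.5242  0.2755 -1.2562] -72.0 0.931
('side',) [ 0.5362  0.268  -1.2279] -70.4 1.488
('top', 'side') [ 0.5266  0.2773 -1.2371] -70.9 2.72
```

```bash
sed -i 's/^SC=.*/SC=(.4545,-.344,-2.5468);BN=(.525,.277,-1.249);TK=(.6123,-.0846,.0413)/' pl.py; cat >> pl.py <<'E'
def L(x,z,pd,y=0,yaw=None): # tool pose for lip at bin-frame x, true world z, pitch deg
    return tool_of(*lip_pose(binp(x,y,z+.003),BN[2] if yaw is None else yaw,np.radians(pd)))
E
python3 - <<'E'
from pl import *
chain([L(-.013,.07,4),L(-.013,.012,4),L(-.013,.007,4),L(-.013,.004,4)])
E
```

```text
[-0.2, 49.6, 20.3, 4.0, 0.3, 0.1] dist 54 ang 4 rows>=1
[0.0, 54.1, 20.8, 0.0, 0.0, 0.0] dist 58 ang 0 rows>=1
[0.0, 4.7, 1.8, 0.0, 0.0, 0.0] dist 5 ang 0 rows>=0
[0.0, 2.8, 1.1, 0.0, 0.0, 0.0] dist 3 ang 0 rows>=0
```

drive_tool --pt "0 25 10 2 0.1 0 5" --pt "0 50 20 4 0.3 0 5" --pt "0 50 20 4 0.3 0 5"

```text
time: 7.9
position: [0.4794, 0.4079, 0.1523]
tool_rot: [0.815, 0.13, -0.092, -0.558]
ft_force: [-0.8, -0.0, -1.7]
grip_width: 0.0157
```

drive_tool --pt "0 18 7 0 0 0 5" --pt "0 36 14 0 0 0 5" --pt "0 47 18 0 0 0 5" --pt "0 54 21 0 0 0 5" --pt "0 54 21 0 0 0 5"

```text
time: 8.4
position: [0.4804, 0.4119, 0.0965]
tool_rot: [0.813, 0.133, -0.09, -0.559]
ft_force: [0.4, 1.2, -2.0]
grip_width: 0.0154
```

drive_tool --pt "0 2.3 0.9 0 0 0 5" --pt "0 4.7 1.8 0 0 0 5" --pt "0 4.7 1.8 0 0 0 5"

```text
time: 8.7
position: [0.4804, 0.4125, 0.0921]
tool_rot: [0.813, 0.134, -0.09, -0.559]
ft_force: [-0.0, -0.2, -1.2]
grip_width: 0.0156
```

```bash
python3 - <<'E'
from ov import *;from pl import *
p,e=scoop_now();print(p.round(4),np.degrees(e).round(1),get_obs()["grip_width"],get_obs()["ft_force"])
t=camera("top");s=camera("side")
a=panel(t,"top",(110,150,160,120),3,{});b=panel(s,"side",(235,200,100,165),2,{})
b=np.vstack([b,np.zeros((30,200,3),np.uint8)]);cv2.imwrite("pics/g1.png",np.hstack([a,b]))
E
```

```text
[0.5041 0.3427 0.014 ] [-71.4   4.    0.2] 0.015615027621404792 [-0.02793278 -0.21067601 -1.15971829]
```

View pics/g1.png

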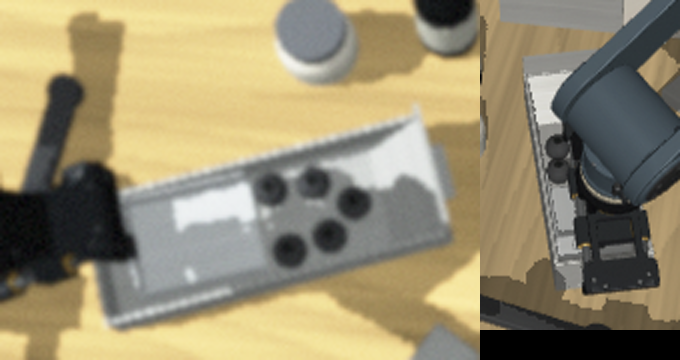

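```bash
python3 - <<'E'
from pl import *
o=get_obs();f=(np.array(o["position"]),R.from_quat(o["tool_rot"]))
a=L(-.013,.005,4);b=L(-.013,.0035,4)
print(rel(a),rel(b))
d=binp(1,0,0)-binp(0,0,0);print("fwd 100mm:",(f[1].inv().apply(d)*100).round(1),"up10",(f[1].inv().apply([0,0,10])).round(2))
E
```

```text
([-0.6, 2.5, -0.2, -0.0, 0.1, 0.2], 'dist 3 ang 0 rows>=0') ([-0.6, 3.9, 0.3, -0.0, 0.1, 0.2], 'dist 4 ang 0 rows>=0')
fwd 100mm: [ -0.2  35.8 -93.4] up10 [ 0.04 -9.34 -3.58]
```

drive_tool --pt "0 1.5 0.5 0 0 0 5" --pt "0 3 1 0 0 0 5" --pt "0 3 1 0 0 0 5" --pt "0 3 1 0 0 0 5"

```text
time: 9.2
position: [0.4806, 0.4124, 0.0894]
tool_rot: [0.813, 0.134, -0.09, -0.559]
ft_force: [-1.7, 1.7, 3.1]
grip_width: 0.0157
```

drive_tool --pt "0 3.6 -9.3 0 0 0 5" --pt "0 7.2 -18.7 0 0 0 5" --pt "0 10.7 -28 0 0 0 5" --pt "0 14.3 -37.4 0 0 0 5" --pt "0 17.9 -46.7 0 0 0 5" --pt "0 21.5 -56 0 0 0 5" --pt "0 25 -65.4 0 0 0 5" --pt "0 28.6 -74.7 0 0 0 5" --pt "0 32.2 -84 0 0 0 5" --pt "0 35.8 -93.4 0 0 0 5"

```text
time: 10.2
position: [0.5133, 0.3187, 0.0898]
tool_rot: [0.812, 0.135, -0.089, -0.561]
ft_force: [-3.2, 8.9, 8.2]
grip_width: 0.0155
```

```bash
python3 - <<'E'
from ov import *;from pl import *
p,e=scoop_now();print(p.round(4),np.degrees(e).round(1),get_obs()["grip_width"],get_obs()["ft_force"])
lip=p+R.from_euler("ZYX",e).apply([.055,0,0]);c,s_=np.cos(BN[2]),np.sin(BN[2]);q=lip-[BN[0],BN[1],0];print("lip in bin",(c*q[0]+s_*q[1]).round(4),(-s_*q[0]+c*q[1]).round(4),lip[2])
t=camera("top");s=camera("side")
a=panel(t,"top",(110,150,160,120),3,{});b=panel(s,"side",(235,200,100,165),2,{})
b=np.vstack([b,np.zeros((30,200,3),np.uint8)]);cv2.imwrite("pics/g2.png",np.hstack([a,b]))
E
```

```text
[0.5373 0.2492 0.0115] [-71.4   4.2   0.4] 0.015530736936397812 [-3.18603268  8.89504822  8.1571866 ]
lip in bin 0.0851 0.003 0.00753565368391279
```

View pics/g2.png

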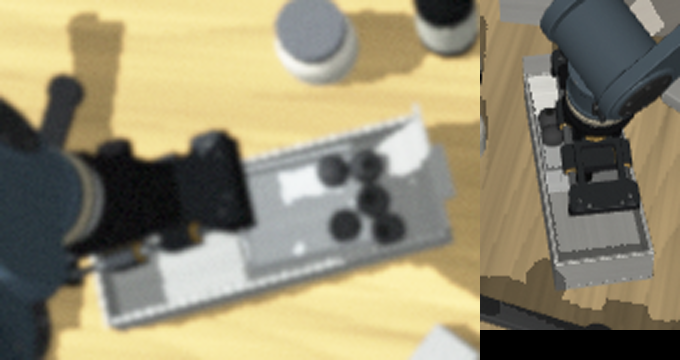

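The cones have moved together near the ramp, at about (333,170), (369,165), (372,200), (345,225) and (388,228). I check where they are relative to the lip.

```bash
python3 - <<'E'
from pl import *
c,s_=np.cos(BN[2]),np.sin(BN[2])
for u,v in [(333,170),(369,165),(372,200),(345,225),(388,228)]:
  for z in (.02,.03):
    q=ray("top",(u/3+110-.5,v/3+150-.5),z)-[BN[0],BN[1],0];print(z,round(c*q[0]+s_*q[1],3),round(-s_*q[0]+c*q[1],3),end=" | ")
  print()
o=get_obs();f=(np.array(o["position"]),R.from_quat(o["tool_rot"]))
# forward 15 with pitch to 0, then along ramp with pitch up
seq=[L(.1,.006,2),L(.112,.012,-4),L(.124,.022,-10),L(.132,.035,-16)]
for t in seq: print(*rel(t,f))
print(rel(L(.0851,.0045,4)))
E
```

```text
0.02 0.064 0.037 | 0.03 0.065 0.034 | 
0.02 0.097 0.034 | 0.03 0.097 0.031 | 
0.02 0.092 0.001 | 0.03 0.093 -0.001 | 
0.02 0.064 -0.015 | 0.03 0.065 -0.017 | 
0.02 0.101 -0.027 | 0.03 0.101 -0.029 | 
[-1.7, 6.6, -8.5, -2.0, -0.0, 0.3] dist 11 ang 2 rows>=0
[-1.8, 15.9, -9.9, -8.0, -0.0, 0.3] dist 19 ang 8 rows>=1
[-1.8, 22.6, -13.9, -14.0, -0.1, 0.3] dist 27 ang 14 rows>=2
[-1.8, 26.2, -16.6, -20.0, -0.1, 0.3] dist 31 ang 20 rows>=2
([-1.7, -0.5, 1.7, -0.0, -0.0, 0.3], 'dist 2 ang 0 rows>=0')
```

```bash
python3 - <<'E'
from pl import *
o=get_obs();f=(np.array(o["position"]),R.from_quat(o["tool_rot"]))
for x,z,p in [(.093,.0052,3),(.1,.0055,1),(.106,.01,-2),(.112,.0148,-5),(.118,.02,-8),(.124,.025,-11)]: print(*rel(L(x,z,p,.002),f))
E
```

```text
[0.3, 3.3, -3.8, -1.0, -0.0, 0.3] dist 5 ang 1 rows>=0
[0.3, 8.8, -6.3, -3.0, -0.0, 0.3] dist 11 ang 3 rows>=0
[0.3, 12.0, -7.5, -6.0, -0.0, 0.3] dist 14 ang 6 rows>=1
[0.2, 15.2, -9.0, -9.0, -0.0, 0.3] dist 18 ang 9 rows>=1
[0.2, 18.3, -11.1, -12.0, -0.0, 0.3] dist 21 ang 12 rows>=1
[0.2, 21.9, -13.3, -15.0, -0.1, 0.3] dist 26 ang 15 rows>=2
```

drive_tool --pt "0.3 3.3 -3.8 -1 0 0.3 5" --pt "0.3 8.8 -6.3 -3 0 0.3 5" --pt "0.3 12 -7.5 -6 0 0.3 5" --pt "0.3 12 -7.5 -6 0 0.3 5" --pt "0.2 15.2 -9 -9 0 0.3 5" --pt "0.2 15.2 -9 -9 0 0.3 5"

```text
time: 10.9
position: [0.5173, 0.306, 0.0781]
tool_rot: [0.855, 0.14, -0.08, -0.493]
ft_force: [-0.9, 4.1, 6.2]
grip_width: 0.0154
```

```bash
cat > st.py <<'E'
from pl import *
def st():
    p,e=scoop_now();o=get_obs();print("scoop",p.round(4),np.degrees(e).round(1),"w",round(o["grip_width"],4),"F",np.round(o["ft_force"],1),"t",o["time"])
    lip=p+R.from_euler("ZYX",e).apply([.055,0,0]);c,s_=np.cos(BN[2]),np.sin(BN[2]);q=lip-[BN[0],BN[1],0];print("lip in bin",(c*q[0]+s_*q[1]).round(4),(-s_*q[0]+c*q[1]).round(4),"true z",(lip[2]-.003).round(4))
def bincones(c="top"):
    camera(c)
    cc,s_=np.cos(BN[2]),np.sin(BN[2])
    for d in spot_in(c,"cone0_center"):
        if d["conf"]<.25: continue
        q=ray(c,d["location"],.03)-[BN[0],BN[1],0];print(c,"cone",np.round(d["location"],0),round(d["conf"],2),"bin",round(cc*q[0]+s_*q[1],3),round(-s_*q[0]+cc*q[1],3))
E
python3 - <<'E'
from st import *
st();bincones()
o=get_obs();f=(np.array(o["position"]),R.from_quat(o["tool_rot"]))
for x,z,p in [(.118,.02,-8),(.124,.025,-11),(.13,.03,-14),(.136,.035,-17),(.142,.04,-19),(.142,.045,-21)]: print(*rel(L(x,z,p,.002),f))
E
```

```text
scoop [0.5444 0.2254 0.0125] [-71.5  -5.    0. ] w 0.0154 F [-0.9  4.1  6.2] t 10.9
lip in bin 0.1099 0.0021 true z 0.0143
top cone [229. 224.] 0.61 bin 0.077 -0.02
[0.2, 3.9, -3.5, -3.1, 0.0, 0.1] dist 5 ang 3 rows>=0
[0.2, 7.8, -5.2, -6.1, 0.0, 0.1] dist 9 ang 6 rows>=1
[0.2, 12.1, -7.1, -9.1, 0.0, 0.1] dist 14 ang 9 rows>=1
[0.2, 16.6, -9.4, -12.1, 0.0, 0.1] dist 19 ang 12 rows>=1
[0.1, 19.3, -13.6, -14.1, 0.0, 0.1] dist 24 ang 14 rows>=2
[0.1, 19.1, -12.8, -16.1, 0.0, 0.1] dist 23 ang 16 rows>=2
```

```bash
python3 - <<'E'
from st import *
o=get_obs();f=(np.array(o["position"]),R.from_quat(o["tool_rot"]))
for x,z,p in [(.118,.02,-7),(.124,.025,-9.5),(.13,.03,-12),(.136,.035,-14),(.142,.04,-16),(.143,.046,-20)]: print(*rel(L(x,z,p,.002),f))
E
```

```text
[0.2, 2.3, -5.6, -2.1, 0.0, 0.1] dist 6 ang 2 rows>=0
[0.2, 5.2, -8.1, -4.6, 0.0, 0.1] dist 10 ang 5 rows>=1
[0.2, 8.3, -10.9, -7.1, 0.0, 0.1] dist 14 ang 7 rows>=1
[0.2, 10.7, -14.8, -9.1, 0.0, 0.1] dist 18 ang 9 rows>=1
[0.2, 13.2, -18.8, -11.1, 0.0, 0.1] dist 23 ang 11 rows>=1
[0.1, 16.6, -15.8, -15.1, 0.0, 0.1] dist 23 ang 15 rows>=2
```

drive_tool --pt "0.2 2.3 -5.6 -2.1 0 0.1 5" --pt "0.2 5.2 -8.1 -4.6 0 0.1 5" --pt "0.2 8.3 -10.9 -7.1 0 0.1 5" --pt "0.2 8.3 -10.9 -7.1 0 0.1 5" --pt "0.2 10.7 -14.8 -9.1 0 0.1 5" --pt "0.2 10.7 -14.8 -9.1 0 0.1 5"

```text
time: 11.6
position: [0.5213, 0.2923, 0.0741]
tool_rot: [0.889, 0.145, -0.07, -0.428]
ft_force: [-7.7, 14.2, 3.7]
grip_width: 0.0158
```

```bash
python3 - <<'E'
from ov import *;from st import *
st();bincones()
t=camera("top");s=camera("side")
a=panel(t,"top",(170,160,110,100),5,{});b=panel(s,"side",(245,200,80,165),3,{})[:495]
a=np.vstack([a,])[:495];cv2.imwrite("pics/h1.png",np.hstack([a,b]))
o=get_obs();f=(np.array(o["position"]),R.from_quat(o["tool_rot"]))
for x,z,p in [(.142,.041,-16),(.143,.046,-20),(.14,.07,-20),(.135,.1,-20),(.13,.16,-18)]: print(*rel(L(x,z,p,.002),f))
E
```

```text
scoop [0.5511 0.2033 0.0219] [-71.5 -13.6  -0. ] w 0.0158 F [-7.7 14.2  3.7] t 11.6
lip in bin 0.1316 0.0015 true z 0.0318
top cone [216. 226.] 0.42 bin 0.043 -0.015
[0.6, 3.3, -8.5, -2.4, 0.0, 0.0] dist 9 ang 2 rows>=0
[0.6, 7.0, -4.4, -6.4, 0.0, 0.0] dist 8 ang 6 rows>=1
[0.6, -13.7, -17.0, -6.4, 0.0, 0.0] dist 22 ang 6 rows>=1
[0.7, -40.3, -31.8, -6.4, 0.0, 0.0] dist 51 ang 6 rows>=1
[0.7, -93.9, -69.2, -4.4, 0.0, 0.0] dist 117 ang 4 rows>=2
```

View pics/h1.png

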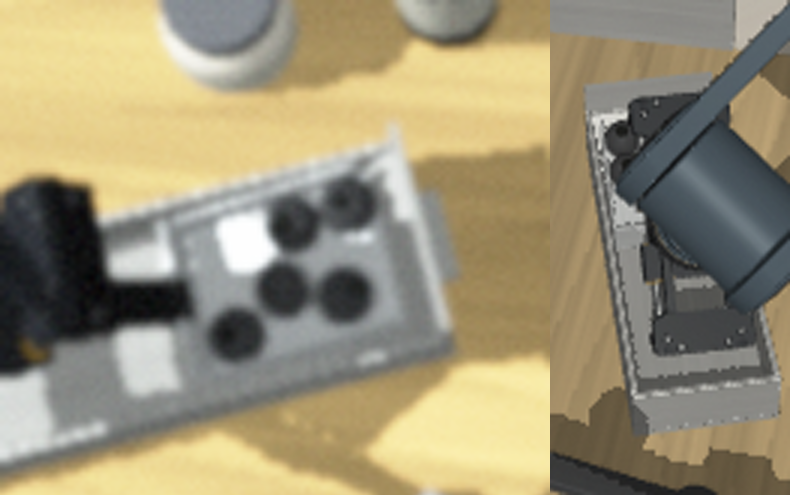

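All five cones lie on the pan, at (350,200), (345,290), (285,285), (293,222) and (237,333). The pan is tilted back with its lip at about x=390. I lift it from here.

```bash
cat >> pl.py <<'E'
def Tk(y,z,pd,x=0.): # lip at tank frame (x,y), true world z
    q=W(TK,(x,y,z+.003))[0];return tool_of(*lip_pose(q,TK[2]-np.pi/2,np.radians(pd)))
E
python3 - <<'E'
from st import *
chain([L(.136,.05,-20,.002),L(.132,.14,-20,.002),Tk(.04,.15,-18),Tk(.03,.105,-10)])
E
```

```text
[0.7, -0.5, -1.4, -6.4, 0.0, 0.0] dist 2 ang 6 rows>=1
[-0.0, -66.5, -60.8, 0.0, 0.0, 0.0] dist 90 ang 0 rows>=2
[19.0, 135.6, -157.1, 2.0, 11.6, 11.2] dist 208 ang 16 rows>=4
[-0.0, 28.3, 5.4, 8.0, -0.0, 0.0] dist 29 ang 8 rows>=1
```

drive_tool --pt "0.5 -0.3 -1 -3.2 0 0 5" --pt "0.7 -0.5 -1.4 -6.4 0 0 5" --pt "0.7 -0.5 -1.4 -6.4 0 0 5" --pt "0.7 -0.5 -1.4 -6.4 0 0 5"

```text
time: 12.2
position: [0.5227, 0.2862, 0.0752]
tool_rot: [0.914, 0.147, -0.063, -0.374]
ft_force: [0.1, 0.2, -3.8]
grip_width: 0.0154
```

drive_tool --pt "0 -7 -6 0 0 0 5" --pt "0 -20 -18 0 0 0 5" --pt "0 -36 -33 0 0 0 5" --pt "0 -52 -48 0 0 0 5" --pt "0 -63 -57 0 0 0 5" --pt "0 -67 -61 0 0 0 5" --pt "0 -67 -61 0 0 0 5"

```text
time: 12.9
position: [0.5227, 0.2919, 0.169]
tool_rot: [0.913, 0.148, -0.061, -0.374]
ft_force: [0.1, -0.1, -4.9]
grip_width: 0.0157
```

```bash
python3 - <<'E'
from st import *
st();bincones();bincones("side")
chain([Tk(.04,.15,-18),Tk(.03,.105,-10)])
E
```

```text
scoop [0.554  0.1975 0.1284] [-71.6 -20.4  -0. ] w 0.0157 F [ 0.1 -0.1 -4.9] t 12.9
lip in bin 0.1361 0.0023 true z 0.1446
top cone [336. 245.] 0.74 bin 0.339 -0.144
top cone [211. 220.] 0.5 bin 0.033 0.004
[19.8, 134.4, -152.2, 2.6, 11.7, 10.9] dist 204 ang 16 rows>=4
[-0.0, 28.3, 5.4, 8.0, -0.0, 0.0] dist 29 ang 8 rows>=1
```

drive_tool --pt "1 7 -8 0.1 0.6 0.5 5" --pt "4 26 -30 0.5 2.3 2.1 5" --pt "7 47 -54 0.9 4.1 3.8 5" --pt "10 70 -79 1.3 6 5.7 5" --pt "13 91 -103 1.7 7.9 7.4 5" --pt "16 111 -125 2.1 9.6 9 5" --pt "19 126 -143 2.4 11 10.2 5" --pt "20 132 -150 2.5 11.5 10.7 5" --pt "20 134 -152 2.6 11.7 10.9 5" --pt "20 134 -152 2.6 11.7 10.9 5"

```text
time: 14.1
position: [0.6045, 0.1061, 0.1815]
tool_rot: [0.916, 0.019, -0.008, -0.4]
ft_force: [0.4, -0.1, -3.6]
grip_width: 0.0156
```

```bash
python3 - <<'E'
from ov import *;from st import *
st()
camera("top");print([(np.round(d["location"]).tolist(),round(d["conf"],2)) for d in spot_in("top","cone0_center")])
o=get_obs();f=(np.array(o["position"]),R.from_quat(o["tool_rot"]))
for y,z,p in [(.035,.125,-14),(.03,.1,-8),(.03,.097,-2),(.03,.097,4)]: print(*rel(Tk(y,z,p),f))
f=Tk(.03,.097,4)
print()
for p in range(8,70,6): print(*rel(Tk(.03,.097+max(0,(p-30)*.0003),p),f))
E
```

```text
scoop [0.6086 0.0086 0.1365] [-87.7 -17.9   0.1] w 0.0156 F [ 0.4 -0.1 -3.6] t 14.1
lip in bin 0.3313 -0.02 true z 0.1504
[]
[0.0, 17.6, 3.7, 3.9, 0.0, 0.1] dist 18 ang 4 rows>=0
[-0.0, 31.5, 3.1, 9.9, 0.0, 0.1] dist 32 ang 10 rows>=1
[-0.0, 27.3, -9.4, 15.9, 0.0, 0.1] dist 29 ang 16 rows>=2
[-0.0, 22.4, -24.6, 21.9, 0.0, 0.1] dist 33 ang 22 rows>=3

[-0.0, -6.0, -8.8, 4.0, -0.0, -0.0] dist 11 ang 4 rows>=0
[-0.0, -13.9, -22.7, 10.0, -0.0, 0.0] dist 27 ang 10 rows>=1
[-0.0, -20.2, -37.3, 16.0, -0.0, -0.0] dist 42 ang 16 rows>=2
[-0.0, -25.0, -52.5, 22.0, -0.0, -0.0] dist 58 ang 22 rows>=3
[0.0, -28.8, -68.4, 28.0, -0.0, -0.0] dist 74 ang 28 rows>=3
[-0.0, -32.0, -84.9, 34.0, -0.0, 0.0] dist 91 ang 34 rows>=4
[0.0, -33.5, -101.5, 40.0, -0.0, 0.0] dist 107 ang 40 rows>=5
[-0.0, -33.4, -118.0, 46.0, -0.0, 0.0] dist 123 ang 46 rows>=5
[-0.0, -31.6, -134.2, 52.0, -0.0, -0.0] dist 138 ang 52 rows>=6
[-0.0, -28.2, -150.0, 58.0, -0.0, 0.0] dist 153 ang 58 rows>=7
[0.0, -23.3, -165.2, 64.0, -0.0, 0.0] dist 167 ang 64 rows>=7
```

```bash
python3 - <<'E'
from st import *
o=get_obs();f=(np.array(o["position"]),R.from_quat(o["tool_rot"]))
for y,z,p in [(.038,.137,-16),(.035,.125,-13),(.032,.115,-9),(.03,.107,-4),(.03,.1,1),(.03,.096,5),(.03,.096,8),(.03,.096,11),(.03,.096,14),(.03,.095,17)]: print(rel(Tk(y,z,p),f)[0])
f=Tk(.03,.095,17)
print()
for i,p in enumerate([20,23,26,29,32,35,38,41,45,49]): print(rel(Tk(.03,.095-.001*i,p),f)[0])
f=Tk(.03,.086,49);print()
for i,p in enumerate([53,57,61,65]): print(rel(Tk(.03,.086,p),f)[0])
E
```

```text
[0.0, 9.7, 2.1, 1.9, 0.0, 0.1]
[0.0, 16.2, 1.4, 4.9, 0.0, 0.1]
[-0.0, 20.3, -3.2, 8.9, 0.0, 0.1]
[-0.0, 21.9, -11.3, 13.9, 0.0, 0.1]
[-0.0, 22.5, -19.0, 18.9, 0.0, 0.1]
[-0.0, 22.5, -26.5, 22.9, 0.0, 0.1]
[-0.0, 20.8, -34.4, 25.9, 0.0, 0.1]
[-0.0, 19.6, -42.2, 28.9, 0.1, 0.1]
[-0.0, 18.7, -50.2, 31.9, 0.1, 0.1]
[-0.0, 19.0, -57.5, 34.9, 0.1, 0.1]

[-0.0, -4.6, -6.5, 3.0, -0.0, -0.0]
[0.0, -7.8, -13.2, 6.0, 0.0, -0.0]
[-0.0, -10.7, -20.0, 9.0, -0.0, -0.0]
[0.0, -13.2, -27.0, 12.0, -0.0, 0.0]
[0.0, -15.3, -34.3, 15.0, -0.0, -0.0]
[-0.0, -17.1, -41.6, 18.0, -0.0, -0.0]
[-0.0, -18.4, -49.1, 21.0, -0.0, -0.0]
[0.0, -19.3, -56.7, 24.0, -0.0, -0.0]
[-0.0, -20.3, -67.0, 28.0, -0.0, 0.0]
[0.0, -20.5, -77.5, 32.0, -0.0, -0.0]

[-0.0, -6.0, -8.8, 4.0, -0.0, 0.0]
[-0.0, -11.4, -17.9, 8.0, 0.0, -0.0]
[0.0, -16.2, -27.5, 12.0, 0.0, -0.0]
[-0.0, -20.2, -37.3, 16.0, 0.0, 0.0]
```

drive_tool --pt "0 9.7 2.1 1.9 0 0.1 5" --pt "0 16.2 1.4 4.9 0 0.1 5" --pt "0 20.3 -3.2 8.9 0 0.1 5" --pt "0 21.9 -11.3 13.9 0 0.1 5" --pt "0 22.5 -19 18.9 0 0.1 5" --pt "0 22.5 -26.5 22.9 0 0.1 5" --pt "0 20.8 -34.4 25.9 0 0.1 5" --pt "0 19.6 -42.2 28.9 0.1 0.1 5" --pt "0 18.7 -50.2 31.9 0.1 0.1 5" --pt "0 19 -57.5 34.9 0.1 0.1 5"

```text
time: 15.2
position: [0.6059, 0.052, 0.2076]
tool_rot: [0.754, 0.016, -0.014, -0.656]
ft_force: [-0.3, -0.2, -5.0]
grip_width: 0.0158
```

drive_tool --pt "0 -4.6 -6.5 3 0 0 5" --pt "0 -7.8 -13.2 6 0 0 5" --pt "0 -10.7 -20 9 0 0 5" --pt "0 -13.2 -27 12 0 0 5" --pt "0 -15.3 -34.3 15 0 0 5" --pt "0 -17.1 -41.6 18 0 0 5" --pt "0 -18.4 -49.1 21 0 0 5" --pt "0 -19.3 -56.7 24 0 0 5" --pt "0 -20.3 -67 28 0 0 5" --pt "0 -20.5 -77.5 32 0 0 5"

```text
time: 16.2
position: [0.6092, -0.0219, 0.2391]
tool_rot: [-0.544, -0.012, 0.019, 0.838]
ft_force: [0.7, -0.3, -2.0]
grip_width: 0.0157
```

drive_tool --pt "0 -6 -8.8 4 0 0 5" --pt "0 -11.4 -17.9 8 0 0 5" --pt "0 -11.4 -17.9 8 0 0 5" --pt "0 -11.4 -17.9 8 0 0 5"

```text
time: 16.6
position: [0.6104, -0.0432, 0.2414]
tool_rot: [-0.485, -0.01, 0.018, 0.874]
ft_force: [0.6, 0.4, -1.5]
grip_width: 0.0158
```

```bash
python3 - <<'E'
from ov import *;from st import *
st()
for c in("top","side"):
    im=camera(c);cv2.imwrite(f"pics/i_{c}.png",im);print(c,[(np.round(d["location"]).tolist(),round(d["conf"],2)) for d in spot_in(c,"cone0_center")])
E
```

```text
scoop [ 0.6097 -0.0253  0.1355] [-87.6  56.9   0. ] w 0.0158 F [ 0.6  0.4 -1.5] t 16.6
lip in bin 0.3424 -0.0236 true z 0.0864
top [([346.0, 222.0], 0.49)]
side [([299.0, 184.0], 0.61)]
```

```bash
python3 - <<'E'
from st import *
from scipy.spatial.transform import Slerp
o=get_obs();f=(np.array(o["position"]),R.from_quat(o["tool_rot"]))
a=(f[0]+[0,0.0,.07],Tk(0,0,35)[1])
S=lambda z,xy=(.4528,-.3428):tool_of([*xy,z],Rs(np.radians(-145.9),0))
b=S(.2);m=((a[0]+b[0])/2+[0,0,.04],Slerp([0,1],R.concatenate([a[1],b[1]]))(.5))
chain([a,m,b,S(.03),S(.0085)])
E
```

```text
[0.1, -59.4, 37.0, -22.0, 0.1, 0.1] dist 70 ang 22 rows>=3
[-51.5, -42.0, -120.7, -15.9, 29.3, 3.9] dist 138 ang 34 rows>=4
[21.1, 75.3, -126.5, -15.9, 29.3, 3.9] dist 149 ang 34 rows>=4
[-0.0, 154.1, 71.8, 0.0, 0.0, 0.0] dist 170 ang 0 rows>=3
[-0.0, 19.5, 9.1, 0.0, 0.0, 0.0] dist 21 ang 0 rows>=0
```

drive_tool --pt "0 -20 12 -4 0 0 5" --pt "0 -40 24 -10 0 0 5" --pt "0 -59 37 -18 0 0 5" --pt "0 -59 37 -22 0 0 5"

```text
time: 17.2
position: [0.6128, -0.0418, 0.3169]
tool_rot: [-0.645, -0.018, 0.012, 0.764]
ft_force: [0.9, -0.4, -1.6]
grip_width: 0.0157
```

drive_tool --pt "-12 -10 -28 -3.5 6.7 0.9 5" --pt "-24 -19 -56 -7.3 13.5 1.8 5" --pt "-36 -29 -84 -11 20.3 2.7 5" --pt "-48 -39 -112 -14.7 27 3.6 5" --pt "-51.5 -42 -121 -15.9 29.3 3.9 5" --pt "-51.5 -42 -121 -15.9 29.3 3.9 5"

```text
time: 17.8
position: [0.5643, -0.1716, 0.3318]
tool_rot: [0.724, -0.199, 0.124, -0.648]
ft_force: [0.1, 0.5, -2.3]
grip_width: 0.0156
```

drive_tool --pt "5 17 -29 -3.5 6.7 0.9 5" --pt "10 35 -58 -7.3 13.5 1.8 5" --pt "15 52 -87 -11 20.3 2.7 5" --pt "20 70 -117 -14.7 27 3.6 5" --pt "21 75 -126.5 -15.9 29.3 3.9 5" --pt "21 75 -126.5 -15.9 29.3 3.9 5" --pt "21 75 -126.5 -15.9 29.3 3.9 5"

```text
time: 18.5
position: [0.5184, -0.2987, 0.2718]
tool_rot: [0.744, -0.395, 0.252, -0.477]
ft_force: [-0.7, 0.4, -1.9]
grip_width: 0.0155
```

```bash
python3 - <<'E'
from st import *
st()
S=lambda z,xy=(.4528,-.3428):tool_of([*xy,z],Rs(np.radians(-145.9),0))
chain([S(.03),S(.0085),S(.0068)])
for c in("top","side"):
    im=camera(c);cv2.imwrite(f"pics/j_{c}.png",im);print(c,[(np.round(d["location"]).tolist(),round(d["conf"],2)) for d in spot_in(c,"cone0_center")])
a=cv2.imread("pics/j_top.png")[140:290,120:400];b=cv2.imread("pics/j_side.png")[130:330,230:400]
a=cv2.resize(a,None,fx=2,fy=2,interpolation=2);b=cv2.resize(b,None,fx=1.45,fy=1.45,interpolation=2)
h=max(len(a),len(b));pad=lambda x:np.vstack([x,np.zeros((h-len(x),x.shape[1],3),np.uint8)])
cv2.imwrite("pics/j.png",cv2.resize(a,(560,300)) if 0 else np.hstack([pad(a),pad(b)])[:, :800])
E
```

```text
scoop [ 0.4532 -0.3427  0.1987] [-1.459e+02  2.000e-01 -1.000e-01] w 0.0155 F [-0.7  0.4 -1.9] t 18.5
lip in bin 0.58 -0.3171 true z 0.1954
[0.1, 153.5, 70.7, -0.2, 0.1, -0.1] dist 169 ang 0 rows>=3
[-0.0, 19.5, 9.1, 0.0, 0.0, 0.0] dist 21 ang 0 rows>=0
[-0.0, 1.5, 0.7, 0.0, 0.0, 0.0] dist 2 ang 0 rows>=0
top [([344.0, 224.0], 0.55)]
side [([300.0, 181.0], 0.55)]
```

View pics/j.png

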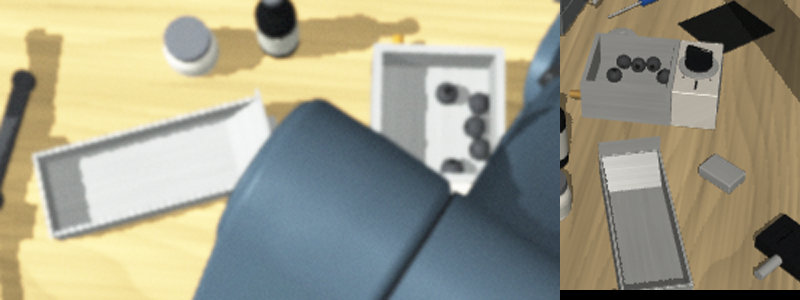

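All five cones are in the basin (top view about (447,93), (480,103), (475,127), (480,150), (455,168)) and the bin is empty. I set the scoop down next.

drive_tool --pt "0 35 16 0 0 0 5" --pt "0 75 34 0 0 0 5" --pt "0 115 53 0 0 0 5" --pt "0 140 65 0 0 0 5" --pt "0 153.5 70.7 -0.2 0.1 -0.1 5" --pt "0 161 75 -0.2 0.1 -0.1 5" --pt "0 168 78 -0.2 0.1 -0.1 5" --pt "0 173 80 -0.2 0.1 -0.1 5" --pt "0 173 80 -0.2 0.1 -0.1 5"

```text
time: 19.6
position: [0.518, -0.3001, 0.0816]
tool_rot: [0.745, -0.396, 0.253, -0.474]
ft_force: [-0.5, -0.7, -1.0]
grip_width: 0.0154
```

```bash
python3 - <<'E'
from st import *
st()
E
```

```text
scoop [ 0.4526 -0.3443  0.0089] [-1.461e+02 -0.000e+00  1.000e-01] w 0.0154 F [-0.5 -0.7 -1. ] t 19.6
lip in bin 0.5812 -0.3182 true z 0.0059
```

drive_tool --pt "0 0.9 0.4 0 0 0 5" --pt "0 1.6 0.7 0 0 0 5" --pt "0 1.8 0.8 0 0 0 5" --pt "0 1.8 0.8 0 0 0 5"

```text
time: 20.0
position: [0.518, -0.3001, 0.0797]
tool_rot: [0.745, -0.396, 0.253, -0.474]
ft_force: [0.4, 0.3, -0.9]
grip_width: 0.0153
```

drive_tool --pt "0 0 0 0 0 0 25" --pt "0 0 0 0 0 0 40" --pt "0 0 0 0 0 0 50" --pt "0 0 0 0 0 0 50" --pt "0 0 0 0 0 0 50" --pt "0 -15 0 0 0 0 50" --pt "0 -50 0 0 0 0 50" --pt "0 -100 0 0 0 0 50" --pt "0 -150 0 0 0 0 50" --pt "0 -150 0 0 0 0 50"

```text
time: 21.0
position: [0.576, -0.2648, 0.2225]
tool_rot: [0.745, -0.391, 0.259, -0.474]
ft_force: [0.6, -0.6, 1.1]
grip_width: 0.05
```

```bash
cat > k.py <<'E'
from st import *
o=get_obs()
for c in("top","side"):
    im=camera(c);cv2.imwrite(f"pics/k_{c}.png",im)
    for n,z in(("scoop",.004),("scoop_grip",.094),("timer_grip",.127),("mark",.09)):
        print(c,n,[(ray(c,d["location"],z).round(3),round(d["conf"],2)) for d in mark_of(c,n)][:2])
print(W(TK,[(-.135,0,.09),(-.135,.058,.09)]).round(4))
E
python3 k.py
```

```text
top scoop [(array([ 0.45 , -0.35 ,  0.004]), 0.77), (array([0.695, 0.244, 0.004]), 0.23)]
top scoop_grip [(array([ 0.526, -0.289,  0.094]), 0.69)]
top timer_grip []
top mark []
side scoop [(array([ 0.454, -0.336,  0.004]), 0.72), (array([ 0.647, -0.184,  0.004]), 0.51)]
side scoop_grip [(array([ 0.526, -0.288,  0.094]), 0.65), (array([ 0.619, -0.267,  0.094]), 0.63)]
side timer_grip [(array([ 0.481, -0.078,  0.127]), 0.77), (array([ 0.595, -0.034,  0.127]), 0.64)]
side mark [(array([ 0.477, -0.037,  0.09 ]), 0.59), (array([ 0.552, -0.053,  0.09 ]), 0.16)]
[[ 0.4774 -0.0902  0.09  ]
 [ 0.475  -0.0322  0.09  ]]
```

```bash
python3 - <<'E'
from pl import *
for c,roi in (("top",(325,232,30,30)),("side",(308,150,34,36))):
    u,v,w,h=roi;g=cv2.cvtColor(cv2.imread(f"pics/{c}0.png"),cv2.COLOR_BGR2GRAY)[v:v+h,u:u+w]
    blk=(g<60).astype(np.uint8);n,l,s,cc=cv2.connectedComponentsWithStats(blk);i=1+np.argmax(s[1:,4]);print(c,"black",s[i],cc[i]+[u,v])
    print("\n".join("".join("%4d"%x for x in r) for r in g[::1]))
E
```

```text
top black [  5   5  20  21 297] [339.51178451 246.64983165]
 239 240 239 241 240 239 236 233 230 225 222 219 218 215 212 207 212 220 222 224 229 232 233 233 233 233 233 232 231 232
 242 242 241 241 239 234 230 225 220 216 211 207 205 205 200 196 200 204 203 210 222 233 236 237 237 238 238 237 238 238
 242 242 241 239 235 223 213 209 208 206 202 205 199 198 197 189 183 176 182 190 205 219 225 229 233 236 237 238 239 238
 241 240 238 233 226 211 203 202 200 199 198 196 191 187 180 165 142 131 138 160 178 192 199 204 217 227 233 237 237 234
 237 238 230 220 212 207 205 199 193 183 175 168 158 150 140 119  86  70  81  98 129 157 171 169 179 194 213 225 224 220
 236 234 223 210 208 201 198 188 169 142 120 110 100  89  78  60  40  40  40  51  79 109 135 140 141 153 172 187 189 185
 232 226 214 204 199 197 178 153 120  90  64  54  41  39  33  27  30  28  27  31  46  80 111 120 125 134 147 157 165 165
 228 218 206 202 195 177 146 104  67  47  36  25  28  29  21  24  23  26  25  28  38  67  97 111 119 125 135 146 157 161
 223 210 199 198 180 148 101  63  36  32  28  26  26  26  19  25  23  26
[... 6882 characters left out ...]
173 174 136  95
 136 159 173 173 173 175 175 133 124 134 138 135 136 137 135 135 134 135 137 135 136 137 138 139 134 136 142 129 139 175 175 177 125  96
 119 161 172 173 175 175 168 131 171 132 132 137 142 142 141 138 136 138 138 136 135 138 144 149 149 136 137 152 172 175 175 175 114 108
 110 168 172 173 175 175 114 110 172 172 173 159 127 136 140 144 150 151 152 149 147 145 144 136 146 148 174 176 175 174 176 172  93 109
 111 173 173 173 173 173 175 175 176 175 175 174 175 175 156 153 144 148 149 150 148 159 174 174 173 130 168 174 176 175 176 173  91 120
 135 177 176 174 174 174 174 175 175 175 175 175 175 174 173 129 128 173 175 175 176 176 176 176 175 112 142 175 176 177 176 182  91 121
```

```bash
python3 - <<'E'
from pl import *
a=ray("top",(339.2,246.5),.134);b=ray("top",(337.0,254.8),.134);e=ray("top",(342.2,235.8),.134)
for n,p,q in(("pointer",a,b),("bar",e,b)):
    d=q-p;yaw=np.degrees(np.arctan2(d[1],d[0]));print(n,p.round(4),q.round(4),np.hypot(*d[:2]).round(4),"timer angle",((180+np.degrees(TK[2]))-yaw)%360)
print("mid",((e+b)/2).round(4))
# skirt circle in the top view
print("skirt c",ray("top",(339.0,247.3),.1).round(4), ray("side",(324.5,171.5),.11).round(4))
for c,uv in(("top",(314,249.2)),("side",(324.5,192.5))):print("mark",ray(c,uv,.09).round(4))
# bar ends top in side: left end (318.5,161.3), right (334.3,166)
l=ray("side",(318,161.3),.134);r=ray("side",(334.4,165.8),.134);d=r-l;print("side bar",l.round(4),r.round(4),np.hypot(*d[:2]).round(4),(182.4-np.degrees(np.arctan2(d[1],d[0])))%360)
E
```

```text
pointer [ 0.4784 -0.087   0.134 ] [ 0.4579 -0.0828  0.134 ] 0.021 timer angle 14.067102136063568
bar [ 0.5052 -0.093   0.134 ] [ 0.4579 -0.0828  0.134 ] 0.0483 timer angle 14.52133503757824
mid [ 0.4815 -0.0879  0.134 ]
skirt c [ 0.4813 -0.0902  0.1   ] [ 0.4828 -0.0789  0.11  ]
mark [ 0.4731 -0.0288  0.09  ]
mark [ 0.4726 -0.0102  0.09  ]
side bar [ 0.5044 -0.0917  0.134 ] [ 0.4558 -0.0795  0.134 ] 0.05 16.55697038846236
```

```bash
cat > kn.py <<'E'
from st import *
KX=(.4805,-.088)
def kt(z,timer,xy=KX):
    w=TK[2]-timer+np.pi/2;zz=np.array([np.cos(w),np.sin(w),0]);y=np.array([0,0,-1.])
    return np.array([*xy,z]),R.from_matrix(np.c_[np.cross(y,zz),y,zz])
E
python3 - <<'E'
from kn import *
chain([kt(.23,.26),kt(.11,.26)]);print(get_obs()["q"])
E
```

```text
[-196.1, -24.8, 15.4, 23.9, -42.8, -9.6] dist 198 ang 50 rows>=6
[0.0, 120.0, 0.0, 0.0, 0.0, 0.0] dist 120 ang 0 rows>=2
[-0.43487304  0.6748094   1.24982147 -0.37366052  1.46347923 -0.93985062]
```

drive_tool --pt "-28 -10 2 3 -6 -1 50" --pt "-56 -15 4 7 -12.2 -2.7 50" --pt "-84 -18 7 10 -18.3 -4 50" --pt "-112 -20 9 13.6 -24.4 -5.5 50" --pt "-140 -22 11 17 -30.5 -6.8 50" --pt "-168 -24 13 20.5 -36.6 -8.2 50" --pt "-196 -25 15.4 23.9 -42.8 -9.6 50" --pt "-196 -25 15.4 23.9 -42.8 -9.6 50" --pt "-196 -25 15.4 23.9 -42.8 -9.6 50"

```text
time: 22.4
position: [0.4813, -0.0884, 0.2313]
tool_rot: [0.703, -0.076, 0.079, -0.702]
ft_force: [-0.5, 0.2, 0.3]
grip_width: 0.0501
```

```bash
python3 - <<'E'
from kn import *
chain([kt(.11,.26)]);o=get_obs();print(o["q"],o["position"],R.from_quat(o["tool_rot"]).as_matrix().round(3).tolist())
E
```

```text
[-1.3, 121.3, 0.4, 0.1, -0.1, 0.2] dist 121 ang 0 rows>=2
[-4.10058844e-01  3.32434946e-01  1.75704841e+00 -8.84565279e-04
  1.04830535e+00 -1.76058287e+00] [ 0.48131043 -0.08844748  0.23127361] [[0.976, 0.003, 0.218], [-0.218, -0.002, 0.976], [0.004, -1.0, -0.001]]
```

drive_tool --pt "-0.5 40 0 0 0 0 50" --pt "-1 80 0 0 0 0 50" --pt "-1 105 0 0 0 0 50" --pt "-1 121 0 0 0 0 50" --pt "-1 121 0 0 0 0 30" --pt "-1 121 0 0 0 0 10" --pt "-1 121 0 0 0 0 5" --pt "-1 121 0 0 0 0 5" --pt "-1 121 0 0 0 0 5" --pt "-1 121 0 0 0 0 5" --newtons 25

```text
time: 23.4
position: [0.4811, -0.0911, 0.111]
tool_rot: [0.705, -0.074, 0.078, -0.701]
ft_force: [-4.6, -10.6, 0.2]
grip_width: 0.0138
```

drive_tool --pt "0 0 0 0 0 0 5" --pt "0 0 0 0 0 0 5" --pt "0 0 0 0 0 0 5" --pt "0 0 0 0 0 0 5" --pt "0 0 0 0 0 0 5"

```text
time: 23.9
position: [0.4811, -0.0911, 0.111]
tool_rot: [0.705, -0.075, 0.078, -0.701]
ft_force: [-3.7, -10.8, 1.2]
grip_width: 0.0136
```

drive_tool --pt "0 0 -1.5 0 0 0 5" --pt "0 0 -3 0 8 0 5" --pt "0 0 -3 0 16 0 5" --pt "0 0 -3 0 24 0 5" --pt "0 0 -3 0 32 0 5" --pt "0 0 -3 0 40 0 5" --pt "0 0 -3 0 40 0 5"

```text
time: 24.6
position: [0.4811, -0.0912, 0.111]
tool_rot: [-0.634, 0.311, -0.315, 0.634]
ft_force: [2.2, -0.4, 2.4]
grip_width: 0.0139
```

```bash
cat > kk.py <<'E'
from kn import *
o=get_obs();T=R.from_quat(o["tool_rot"]).as_matrix();y=np.degrees(np.arctan2(T[1,2],T[0,2]));print("toolz yaw",y.round(2),"to go",y-2.7,o["position"],np.round(o["ft_force"],1),np.round(o["moment"],2),o["grip_width"],o["q"][5])
E
python3 kk.py
```

```text
toolz yaw 37.47 to go 34.769238064803616 [ 0.48111786 -0.09124054  0.11095868] [ 2.2 -0.4  2.4] [-0.09 -0.14 -0.02] 0.013869347517954343 -1.070708846018304
```

drive_tool --pt "0 0 0 0 8 0 5" --pt "0 0 0 0 16 0 5" --pt "0 0 0 0 24 0 5" --pt "0 0 0 0 30 0 5" --pt "0 0 0 0 34.8 0 5" --pt "0 0 0 0 34.8 0 5" --pt "0 0 0 0 34.8 0 5"

```text
time: 25.3
position: [0.4812, -0.0913, 0.111]
tool_rot: [-0.512, 0.485, -0.489, 0.513]
ft_force: [2.2, -0.4, 5.7]
grip_width: 0.0138
```

```bash
python3 kk.py
```

```text
toolz yaw 2.88 to go 0.18430240627924155 [ 0.48117955 -0.09125827  0.11097353] [ 2.2 -0.4  5.7] [-0.19 -0.15 -0.06] 0.013835003006995356 -0.4671843659229446
```

drive_tool --pt "0 0 0 0 0 0 25" --pt "0 0 0 0 0 0 40" --pt "0 0 0 0 0 0 50" --pt "0 0 0 0 0 0 50" --pt "0 -10 0 0 0 0 50" --pt "0 -40 0 0 0 0 50" --pt "0 -85 0 0 0 0 50" --pt "0 -130 0 0 0 0 50" --pt "0 -170 0 0 0 0 50" --pt "0 -170 0 0 0 0 50"

```text
time: 26.3
position: [0.4828, -0.092, 0.2864]
tool_rot: [-0.51, 0.483, -0.493, 0.514]
ft_force: [0.7, -0.6, 0.1]
grip_width: 0.0499
```

drive_tool --pt "-40 0 0 0 0 0 50" --pt "-85 0 0 0 0 0 50" --pt "-130 0 0 0 0 0 50" --pt "-175 0 0 0 0 0 50" --pt "-220 0 0 0 0 0 50" --pt "-265 0 0 0 0 0 50" --pt "-310 0 0 0 0 0 50" --pt "-350 0 0 0 0 0 50" --pt "-350 0 0 0 0 0 50"

```text
time: 27.2
position: [0.4619, 0.2631, 0.2792]
tool_rot: [-0.512, 0.486, -0.487, 0.514]
ft_force: [-0.9, -1.4, 0.6]
grip_width: 0.05
```

```bash
python3 - <<'E'
from ov import *;from kn import *
t=camera("top");cv2.imwrite("pics/z_top.png",t)
for n,z in(("scoop",.004),("scoop_grip",.094),("timer_grip",.127),("mark",.09)):
    print(n,[(ray("top",d["location"],z).round(3),round(d["conf"],2)) for d in mark_of("top",n)][:2])
print("cones",[(np.round(d["location"]).tolist(),round(d["conf"],2)) for d in spot_in("top","cone0_center")])
s=camera("side");cv2.imwrite("pics/z_side.png",s)
a=cv2.resize(t[140:320,290:480],None,fx=2.2,fy=2.2,interpolation=2);k=cv2.resize(t[225:270,300:360],(380,285),interpolation=2);b=cv2.resize(s[100:220,240:400],(380,285),interpolation=2)
r=np.vstack([k,b]);a=np.vstack([a,np.zeros((570-len(a),a.shape[1],3),np.uint8)])
cv2.imwrite("pics/z.png",np.hstack([a[:, :418],r]))
E
```

```text
scoop [(array([ 0.452, -0.355,  0.004]), 0.73)]
scoop_grip [(array([ 0.529, -0.292,  0.094]), 0.78)]
timer_grip [(array([ 0.489, -0.084,  0.127]), 0.85), (array([ 0.643, -0.232,  0.127]), 0.45)]
mark [(array([ 0.471, -0.034,  0.09 ]), 0.95)]
cones [([347.0, 223.0], 0.52), ([467.0, 207.0], 0.44)]
```

View pics/z.png

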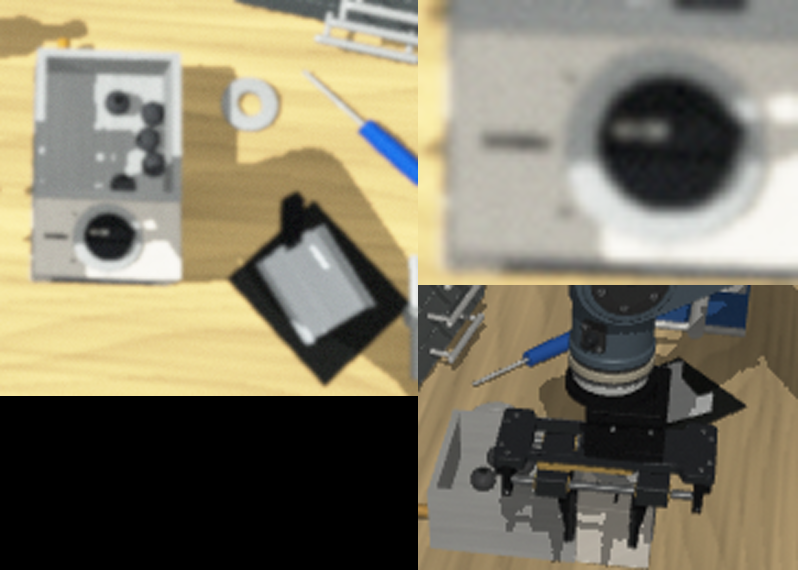

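The pointer (610–668,130) points left at the long mark (482–548,141). All five cones are in the basin and the scoop stands on the mat. One numeric check of the pointer angle remains before I hand in.

```bash
python3 - <<'E'
from kn import *
g=cv2.cvtColor(cv2.imread("pics/z_top.png"),cv2.COLOR_BGR2GRAY).astype(float)
def line(u,v,w,h,sgn,z):
    s=g[v:v+h,u:u+w];wt=np.clip(sgn*(s-np.median(s))-25,0,None);Y,X=np.mgrid[v:v+h,u:u+w]
    P=np.array([ray("top",p,z)[:2] for p in zip(X.ravel(),Y.ravel())]);w_=wt.ravel();m=(P*w_[:,None]).sum(0)/w_.sum()
    C=((P-m).T*w_)@(P-m);d=np.linalg.eigh(C)[1][:,1];d*=np.sign(d[1]);print(m.round(4),"yaw",np.degrees(np.arctan2(d[1],d[0])).round(1));return m
p=line(329,242,12,9,1,.134);m=line(307,243,16,9,-1,.09)
d=m-[.4812,-.0913];print("knob->mark yaw",np.degrees(np.arctan2(d[1],d[0])).round(1),np.hypot(*d).round(4))
d=p-[.4812,-.0913];print("knob->pointer centroid yaw",np.degrees(np.arctan2(d[1],d[0])).round(1))
E
```

```text
[ 0.4813 -0.076 ] yaw 87.8
[ 0.479  -0.0316] yaw 90.9
knob->mark yaw 92.1 0.0598
knob->pointer centroid yaw 89.5
```

```bash
python3 -c "
from rig import *
print(hand_in(), get_obs()['time'])"
```

```text
the job is handed in; nothing more can be done
the job is handed in; nothing more can be done
```

I scooped all five cones out of the bin in one pass and tipped them into the cleaner's basin. Then I put the scoop back on its mat, turned the timer knob to the long mark and let go. I handed the job in at about 28 s of the 72 s allowed; it reports no verdict.

**Cones:** The pictures after tipping and at the end show all five in the basin. The bin was empty after tipping. The gripper only ever held the scoop's handle or the knob.

**Scoop:** It stands on the mat about where it began. I did not measure its tilt directly after letting go, but the tool was level to 0.1° when I set it down.

**Timer:** The checks differ slightly, but both are inside the 0.1 rad (5.7°) limit. The tool's angle at release put the pointer within 0.5° of the cleaner's axis. The last picture put it about 3° past the mark, with a similar measuring error.

**Bystanders:** The final pictures show nothing disturbed, though I did not measure their positions again. The arm ended clear, with the gripper empty and touching nothing.

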